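# Load jam jars into a ratchet-driven steam cabinet

### The job

Load the steam cabinet: set the red direction lever on the ratchet handle to drive the tray out, crank the tray out to its stop, stand every jam jar upright in a ring of the tray, then flip the lever over, crank the tray fully home and leave the lever that way. Each time you have flipped the lever, make a swing of the handle the idle way early on to feel that it free-wheels while the tray stands still. Move the tray only with the ratchet handle, never by pushing or pulling the tray itself, and leave the other things on the counter where they are.

Things in the scene. Friction and masses are not known exactly. Their poses are not given: they have to be found in the camera images.
- steamer: Steam cabinet, fixed to the counter: open-fronted steel box 140 deep (x) x 286 wide (y) x 118 mm high, with a grey gear box (120 x 175 x 45 mm high) on its right side. Origin: on the counter, middle of the cabinet's open front edge; x points into the cabinet (away from the robot), y left, z up. Its place and yaw (within 0.1 rad) vary.
- ratchet_axis (a point): The vertical axis of the ratchet on the gear box, 30 mm behind and 270 mm to the right of the cabinet's origin, given at knob height (93 mm above the counter).
- ratchet_handle (a joint): Angle of the ratchet handle about its vertical axis, rad, -0.55 to 0.55 between stops, positive counter-clockwise from above. At 0 the steel bar (22 mm wide, top 73 mm above the counter) points along -x of the cabinet; positive swings the knob to the robot's right. Starts -0.45 to 0.45; stays where left. At the knob about 2 N swing it idle, 5 N drive the tray.
- knob (a point): Centre of the black upright cylindrical knob at the end of the handle: 26 mm diameter, from 73 to 116 mm above the counter (this point at 95 mm), 160 mm from the ratchet axis. It is fixed to the handle and can be gripped from above.
- lever (a joint): Angle of the red direction lever relative to the handle, rad, -0.35 to 0.35, positive counter-clockwise from above; starts -0.35 to -0.27. Positive (tab leans right): the handle drives the tray OUT as it swings to positive and idles back. Negative (tab leans left): negative swing drives the tray IN and idles back. Near 0 neither drives. Push it right over (beyond 0.25); below 0.2 it may skip.
- lever_tab (a point): Middle of the lever's upright red tab, 45 mm toward the knob from the lever's pivot, which is on the handle bar 52 mm from the ratchet axis. The tab is 8 mm thick (the way it swings), 20 mm long and stands 76 to 108 mm above the counter (this point 96 mm). About 2 N move it, it stays where left, and pushed beyond its stop it takes the handle along.
- tray (a joint): How far the tray is out of the cabinet, m: 0 fully home (its start), 0.15 at its outer stop; it slides along -x of the cabinet and stays where left. Driven by the ratchet (16 teeth): 0.06 m per rad of driven handle swing, less up to 0.39 rad lost in each stroke before a tooth is caught.
- tray_deck: The tray's front lip (its top 20 mm above the counter) and its three white rings, riding on the tray. Origin on the counter's level under the middle ring. It must not be pushed or pulled.
- ring1 (a point): Centre of the right-hand ring, on the tray's floor inside it (12 mm above the counter). Ring: 60 mm inside and 67 mm outside diameter, 20 mm high above that floor; the rings are 90 mm apart in a row along the cabinet's y. With the tray home it lies 65 mm inside the cabinet's front, with the tray out 85 mm in front of it.
- ring2 (a point): Centre of the middle ring, on the tray's floor inside it (12 mm above the counter). Ring: 60 mm inside and 67 mm outside diameter, 20 mm high above that floor; the rings are 90 mm apart in a row along the cabinet's y. With the tray home it lies 65 mm inside the cabinet's front, with the tray out 85 mm in front of it.
- ring3 (a point): Centre of the left-hand ring, on the tray's floor inside it (12 mm above the counter). Ring: 60 mm inside and 67 mm outside diameter, 20 mm high above that floor; the rings are 90 mm apart in a row along the cabinet's y. With the tray home it lies 65 mm inside the cabinet's front, with the tray out 85 mm in front of it.
- jar1_center (a point): Centre of a closed jam jar (dark red jam, gold lid): upright cylinder 52 mm diameter, 70 mm high, 0.17 kg; this point is half-way up, 35 mm above its base; z along its axis. Stands on the counter to the left of the cabinet; may be absent.
- jar2_center (a point): Centre of a closed jam jar (orange jam, gold lid): upright cylinder 52 mm diameter, 70 mm high, 0.17 kg; this point is half-way up, 35 mm above its base; z along its axis. Stands on the counter to the left of the cabinet; may be absent.
- jar3_center (a point): Centre of a closed jam jar (purple jam, gold lid): upright cylinder 52 mm diameter, 70 mm high, 0.17 kg; this point is half-way up, 35 mm above its base; z along its axis. Stands on the counter to the left of the cabinet; may be absent.
- jar4_center (a point): Centre of a closed jam jar (bright red jam, gold lid): upright cylinder 52 mm diameter, 70 mm high, 0.17 kg; this point is half-way up, 35 mm above its base; z along its axis. Stands on the counter to the left of the cabinet; may be absent.
- glass_1: A drinking glass, 81 mm diameter, 92 mm high, behind the jars: to be left alone. Origin under its centre.
- tin_1: A flat tin, 63 x 105 x 25 mm, near the front edge of the counter: to be left alone. Origin under its centre.
Mind the look-alikes: they are no part of the job. What is shaped like the part that bears jar4_center but blue or turquoise is not meant. Leave any turquoise look-alike of the part that bears jar1_center alone.

How it is judged:
On the way, in this order (a step that is already met when the one before it is completed fails the run):
1. With the lever set to OUT, the handle free-wheels toward negative while the tray (less than 0.11 m out) stands still (value of joint lever above 0.2 rad and value of joint tray below 0.11 m and velocity of joint ratchet_handle below -0.1 rad/s and velocity of joint tray between -0.02 and 0.02 m/s), for 0.1 s.
2. The tray is cranked out to its stop (0.145 m or more) (value of joint tray above 0.145 m), for 0.2 s.
3. Every jar stands in a ring of the tray while the tray is still out (value of joint tray above 0.135 m and ((horizontal distance between jar1_center and ring1 below 0.008 m and z of jar1_center in the frame of ring1 between 0.028 and 0.042 m) or (horizontal distance between jar1_center and ring2 below 0.008 m and z of jar1_center in the frame of ring2 between 0.028 and 0.042 m) or (horizontal distance between jar1_center and ring3 below 0.008 m and z of jar1_center in the frame of ring3 between 0.028 and 0.042 m)) and angle between each of jar1_center, jar2_center, jar3_center, jar4_center's own z axis and vertical below 0.12 rad and ((horizontal distance between jar2_center and ring1 below 0.008 m and z of jar2_center in the frame of ring1 between 0.028 and 0.042 m) or (horizontal distance between jar2_center and ring2 below 0.008 m and z of jar2_center in the frame of ring2 between 0.028 and 0.042 m) or (horizontal distance between jar2_center and ring3 below 0.008 m and z of jar2_center in the frame of ring3 between 0.028 and 0.042 m)) and ((horizontal distance between jar3_center and ring1 below 0.008 m and z of jar3_center in the frame of ring1 between 0.028 and 0.042 m) or (horizontal distance between jar3_center and ring2 below 0.008 m and z of jar3_center in the frame of ring2 between 0.028 and 0.042 m) or (horizontal distance between jar3_center and ring3 below 0.008 m and z of jar3_center in the frame of ring3 between 0.028 and 0.042 m)) and ((horizontal distance between jar4_center and ring1 below 0.008 m and z of jar4_center in the frame of ring1 between 0.028 and 0.042 m) or (horizontal distance between jar4_center and ring2 below 0.008 m and z of jar4_center in the frame of ring2 between 0.028 and 0.042 m) or (horizontal distance between jar4_center and ring3 below 0.008 m and z of jar4_center in the frame of ring3 between 0.028 and 0.042 m))), for 0.2 s.
4. With the lever flipped to IN, the handle free-wheels toward positive while the tray (more than 0.04 m out) stands still (value of joint lever below -0.2 rad and value of joint tray above 0.04 m and velocity of joint ratchet_handle above 0.1 rad/s and velocity of joint tray between -0.02 and 0.02 m/s), for 0.1 s.
At the end, for the whole second after the job is handed in: The tray is home within 8 mm, the lever is on its IN side (below -0.15), and every jar that is present stands upright (within 0.12 rad) and at rest on the tray floor in a ring, within 8 mm of the ring's centre (value of joint tray below 0.008 m and value of joint lever below -0.15 rad and ((horizontal distance between jar1_center and ring1 below 0.008 m and z of jar1_center in the frame of ring1 between 0.028 and 0.042 m) or (horizontal distance between jar1_center and ring2 below 0.008 m and z of jar1_center in the frame of ring2 between 0.028 and 0.042 m) or (horizontal distance between jar1_center and ring3 below 0.008 m and z of jar1_center in the frame of ring3 between 0.028 and 0.042 m)) and angle between each of jar1_center, jar2_center, jar3_center, jar4_center's own z axis and vertical below 0.12 rad and ((horizontal distance between jar2_center and ring1 below 0.008 m and z of jar2_center in the frame of ring1 between 0.028 and 0.042 m) or (horizontal distance between jar2_center and ring2 below 0.008 m and z of jar2_center in the frame of ring2 between 0.028 and 0.042 m) or (horizontal distance between jar2_center and ring3 below 0.008 m and z of jar2_center in the frame of ring3 between 0.028 and 0.042 m)) and ((horizontal distance between jar3_center and ring1 below 0.008 m and z of jar3_center in the frame of ring1 between 0.028 and 0.042 m) or (horizontal distance between jar3_center and ring2 below 0.008 m and z of jar3_center in the frame of ring2 between 0.028 and 0.042 m) or (horizontal distance between jar3_center and ring3 below 0.008 m and z of jar3_center in the frame of ring3 between 0.028 and 0.042 m)) and ((horizontal distance between jar4_center and ring1 below 0.008 m and z of jar4_center in the frame of ring1 between 0.028 and 0.042 m) or (horizontal distance between jar4_center and ring2 below 0.008 m and z of jar4_center in the frame of ring2 between 0.028 and 0.042 m) or (horizontal distance between jar4_center and ring3 below 0.008 m and z of jar4_center in the frame of ring3 between 0.028 and 0.042 m)) and linear speed of each of jar1, jar2, jar3, jar4 below 0.02 m/s); the robot touches nothing.
It fails at once if the robot pushes or pulls the tray itself (more than 8 N) (contact force between any of the fingers, the arm and tray_deck above 8 N).
It fails at once if the glass or the tin is moved by more than 40 mm (distance of any of glass_1, tin_1 from where it was at the start of the episode above 0.04 m).
Of jar1, jar2, jar3, jar4 only 2 to 3 are there at a start; the rules pass over those that are not, and their reading is None.
At some moment in a run one of jar1, jar2, jar3, jar4 may be knocked a few centimetres aside while the robot is not near it.
It also fails if it takes over 210 s, if anything falls off the work surface, if the arm or the gripper's body presses on something with over 40 N, if the wrist force passes 120 N, or if a joint passes its speed limit or range.

### The arm

A 6-joint arm with a two-finger parallel gripper is mounted at the origin on a cart in front of the work surface, level with it; the furniture and walls round the work are solid. World frame = base frame: x ahead of the robot, y to its left, z up, the work surface at z = 0. Lengths are in m, angles in rad, forces in N, time in s.
With the tool pointing down it reaches from about 0.35 to 0.775 m from the base axis. Payload 7.3 kg.
Tool frame: the origin (TCP) lies on the centre line of the jaws, within the pads' length; the fingertips stand 25 mm ahead of it and the grasp point (between the pads) lies 6 mm ahead of it; z points along the fingers, y is the line along which they close (so a half turn about z gives the same grasp; the last joint's range is limited). The gripper opens to 92 mm and grips with 3 to 60 N. Pads are 19 mm wide; open, the fingers measure 130 mm over their backs; the gripper's body (75 mm by 190 mm) begins 47 mm behind the grasp point.
Start: joints at [-1.364, 0.342, 1.524, -0, 1.275, -0.146], TCP at [0.181, -0.493, 0.252] pointing down, gripper open.
Joint ranges: [-2.53, 2.53], [-0.77, 2.02], [0.04, 2.7], [-1, 4.14], [0.28, 2.66], [-3.11, 3.11]. Speed limits (rad/s): [2.57, 2.57, 3.14, 3.14, 3.14, 3.14].

### API

Orientations are given as [roll, pitch, yaw] about the fixed x, y, z axes, in that order (R = Rz(yaw) Ry(pitch) Rx(roll)).
In Python, from cell import status, read_camera, camera_info, ticket, models gives the robot as it stands.
- The arm moves only by the tool send_rows, never from a script. Its argument "plan" is a list of rows, each an object with "offset": the shift along the tool's x, y, z in mm, a list of three; "yaw": the turn about the tool's z in rad. In form: [{"offset": [dx, dy, dz], "yaw": yaw}, ...]. A call has 1 to 20 rows; each row shifts and turns the commanded pose from where the row before left it, along the tool's axes as they then stand; what a row does not reach is not made up. A row lasts 1/10 s, in which the tool goes at most 50 mm and 8.59 degrees, less where a joint would pass 70% of its speed; a pose out of reach is approached as far as the arm can. A call is refused whole if a number of a shift passes 50 or a number of a turn 0.15, either way. A call with a gripper value outside its range is refused whole. "hand" is the closure, from 0 (fully open) to 1 (shut), set as the call begins (left out, the last holds). The fingers move at their own pace and stop on an object; "squeeze" is the grip in N (left out, the last holds). Time passes only in rows, so rows that do not move let the fingers close. It gives the time, the measured TCP pose, the force, the opening and the grip force at its end, in the units of the state.
- status.observe(): the state, without advancing time (a new reading comes with each control period).
- read_camera(name): name is "scene" or "top" or "wrist"; returns the picture (400x640x3 uint8, red, green, blue); there is no depth.
- camera_info(name): a dict with "vfov" (degrees; the focal length in pixels is half the picture's height over the tangent of half this angle, whatever the lens; pixels are square), "cx", "cy" (the principal point, pixels), "distortion" ([k1, k2, p1, p2, k3] as OpenCV has them; the pictures are not rectified), "origin" and "attitude" of the camera in the world. Camera axes: x right, y down, z forward; pixel columns grow to the right and rows downward; lengths in m; the calibration is good to about 2 mm. A picture is of the moment at which its call begins: read the wrist's pose just before it. camera_info takes no time and is no camera call; for the wrist camera it gives the pose at the moment of the call.
- ticket.hand_in(): hands the job in; it is judged then, once.
Trained networks look in the newest picture that a camera, given by its name, has taken for a name from the list of things; names that differ only in an ending like _2 or _b are one class to them, and where a whole thing is asked for, a point or a joint stands for the part that bears it (a point fixed in the world has none). Each returns a list of dicts, best first, with "conf" (0 to 1); they miss things now and then, are a little off and sometimes report something else, mostly with a low value. They report only what shows in the picture. A call takes as long as a camera call. They do not tell look-alikes from the thing itself.
- models.regions_of(camera, label): "mask" (400x640 bool, what is visible of it) and "extent" ([left, top, right, bottom] in pixels, round what is visible of it).
The state is a dict: "time": time; "qpos": joint angles; "qvel": joint speeds; "joint_efforts": joint torques, N m; "tool_pos": TCP position; "tool_rot": TCP orientation; "contact_force": force on the tool from outside, world axes, zero at the start; "torque": the same for the moment, N m; "opening": finger opening in m; "grip_force": force on a finger pad.
Only numpy, scipy, OpenCV 4.12 (cv2) and the standard library are available. Lean on these libraries where they do the work, as an engineer would, in place of code of your own. Each camera call takes 0.05 s, during which the arm holds its last target. There are 200 camera calls.

## Working session

There is one attempt and no reset: what is moved stays moved. The work goes in short steps, Python scripts to look and compute and a tool call to move; the robot and the scene stay as the last step left them, time stands still between calls to the robot, and variables do not carry over. Pictures are saved under pics/ and viewed, at most 14 in all, crops included, and the job is handed in when it is done.

Besides the shell and the picture viewer there is one more tool, called after "Emit:" as name([rows], argument=value, ...), one row to a line, values as JSON. send_rows: Moves the arm, as the interface text tells. Its arguments: {"type":"object","properties":{"plan":{"type":"array"},"hand":{"type":"number"},"squeeze":{"type":"number"}},"required":["plan"]}

```bash
ls; mkdir -p pics
cat > h.py <<'E'
import numpy as np, cv2
from cell import status, read_camera, camera_info, ticket, models
def K(ci):
    f=200/np.tan(np.radians(ci['vfov'])/2)
    return np.array([[f,0,ci['cx']],[0,f,ci['cy']],[0,0,1.]])
def pose(ci):
    a=np.array(ci['attitude'],float)
    if a.shape!=(3,3):
        from scipy.spatial.transform import Rotation as R
        a=R.from_euler('xyz',a).as_matrix()
    return np.array(ci['origin'],float),a
def p2w(ci,uv,z):
    "pixel -> world at height z"
    o,A=pose(ci)
    n=cv2.undistortPoints(np.array(uv,float).reshape(-1,1,2),K(ci),np.array(ci['distortion'],float)).reshape(-1,2)
    d=np.c_[n,np.ones(len(n))]@A.T
    return o+d*((z-o[2])/d[:,2])[:,None]
def w2p(ci,P):
    o,A=pose(ci)
    P=(np.array(P,float).reshape(-1,3)-o)@A
    return cv2.projectPoints(P,np.zeros(3),np.zeros(3),K(ci),np.array(ci['distortion'],float))[0].reshape(-1,2)
def snap(cam,name):
    im=read_camera(cam); cv2.imwrite('pics/'+name+'.png',im[:,:,::-1]); return im
E
python3 - <<'E'
from h import *
for c in ['scene','top','wrist']:
    print(c,camera_info(c)); snap(c,c+'0')
print(status.observe())
E
```

```text
pics
scene {'vfov': 45.42487960911008, 'cx': 324.34293333518076, 'cy': 204.86942937926761, 'distortion': array([-0.14419479,  0.        ,  0.        ,  0.        ,  0.        ]), 'origin': array([-0.18224871, -0.72058197,  1.25720406]), 'attitude': array([-2.38627185, -0.0147181 , -0.72676035])}
top {'vfov': 45.74556181211494, 'cx': 318.63597941840044, 'cy': 197.30060211330357, 'distortion': array([-0.06405684,  0.        ,  0.        ,  0.        ,  0.        ]), 'origin': array([-0.0554402 ,  0.21337823,  1.48062848]), 'attitude': array([-2.73032052, -0.00457531, -1.77057945])}
wrist {'vfov': 64.27830238967663, 'cx': 318.006741085665, 'cy': 200.1356447583485, 'distortion': array([0.00734919, 0.        , 0.        , 0.        , 0.        ]), 'origin': array([ 0.25383966, -0.46673971,  0.38400218]), 'attitude': array([ 2.85623849e+00,  9.24219033e-04, -1.21760689e+00])}
{'time': 0.15, 'qpos': array([-1.36397296e+00,  3.42590346e-01,  1.52476454e+00, -4.47518097e-05,
        1.27540125e+00, -1.46005761e-01]), 'qvel': array([ 0.00033033, -0.00144814, -0.00118467, -0.00020772,  0.00017145,
       -0.00161443]), 'joint_efforts': array([ 2.48826051e-03, -4.31467330e+01, -2.44353193e+01,  7.18611781e-02,
        5.36416238e-02, -7.64255833e-05]), 'tool_pos': array([ 0.18136731, -0.49239641,  0.25120177]), 'tool_rot': array([-3.14043532e+00, -1.26929967e-04,  3.52842103e-01]), 'contact_force': array([-0.09746235, -0.22312641, -0.31037195]), 'torque': array([0.03077069, 0.02265645, 0.05499368]), 'grip_force': 0.0, 'opening': 0.09203165673774039}
```

View pics/top0.png

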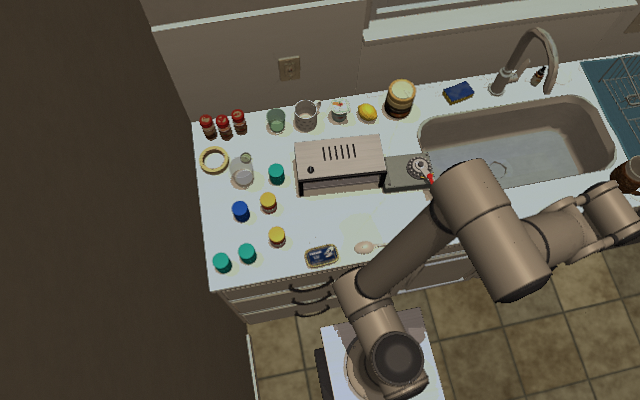

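View pics/scene0.png

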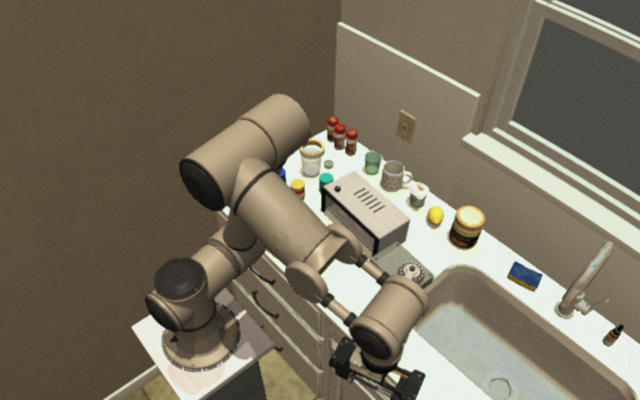

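Top view: the gold-lidded jars are at (268,202) and (277,236). The turquoise ones at (277,174), (222,262) and (247,253) and the blue one at (241,211) are look-alikes. The cabinet is at (340,163), and the gear box at (407,170) is partly hidden by the arm.

Run:
```python
from h import *
im=read_camera('top'); ci=camera_info('top')
c=cv2.resize(im[120:280,200:440],None,fx=3.3,fy=3.3,interpolation=cv2.INTER_CUBIC); cv2.imwrite('pics/c1.png',c[:,:,::-1])
for l in ['steamer','knob','lever_tab','ratchet_handle','jar1_center','jar2_center','tray_deck','tin_1','glass_1']:
    for r in models.regions_of('top',l): 
        m=r['mask']; print(l,round(r['conf'],2),np.round(r['extent']),m.sum())
print(p2w(ci,[(268,200),(277,234)],0.07),p2w(ci,[(300,182),(385,172)],0.118))
```

```text
steamer 0.72 [296. 137. 436. 194.] 6000
knob 0.71 [416. 163. 431. 186.] 176
lever_tab 0.41 [426. 176. 435. 184.] 49
ratchet_handle 0.68 [414. 161. 433. 185.] 210
ratchet_handle 0.31 [304. 175. 379. 190.] 600
jar1_center 0.68 [267. 229. 285. 248.] 299
jar1_center 0.63 [215. 256. 233. 270.] 238
jar1_center 0.5 [236. 241. 257. 265.] 300
jar2_center 0.49 [302. 244. 338. 266.] 583
tray_deck 0.86 [303. 176. 377. 192.] 561
tin_1 0.74 [301. 245. 341. 266.] 621
tin_1 0.19 [302. 176. 377. 191.] 549
glass_1 0.96 [229. 158. 256. 188.] 637
[[0.56916337 0.24764742 0.07      ]
 [0.44871186 0.23816374 0.07      ]] [[ 0.58948922  0.13690142  0.118     ]
 [ 0.57089521 -0.13766424  0.118     ]]
```

View pics/c1.png

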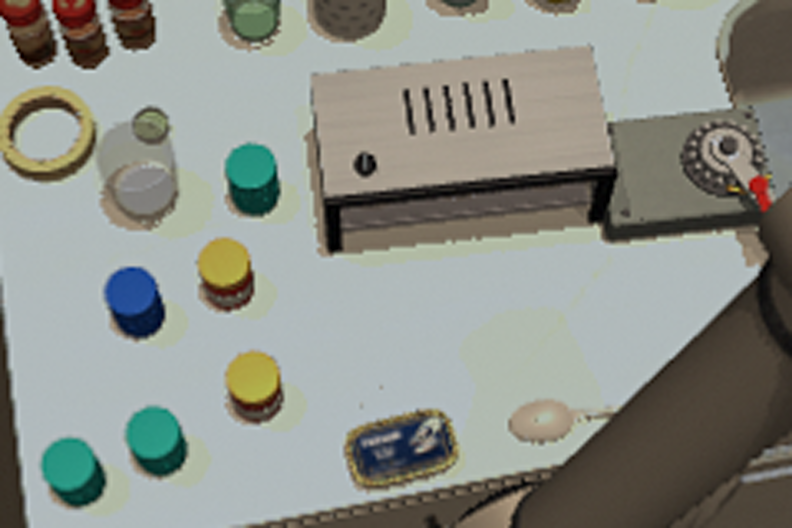

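Emit:
send_rows([
  {"offset":[0,0,-10],"yaw":0.14},
  {"offset":[0,0,-10],"yaw":0.14},
  {"offset":[0,0,-10],"yaw":0.14},
  {"offset":[28,-28,-3],"yaw":0},
  {"offset":[28,-28,-3],"yaw":0},
  {"offset":[28,-28,-3],"yaw":0},
  {"offset":[28,-28,-3],"yaw":0},
  {"offset":[28,-28,-3],"yaw":0},
  {"offset":[28,-28,-3],"yaw":0},
  {"offset":[28,-28,-3],"yaw":0},
  {"offset":[28,-28,0],"yaw":0},
  {"offset":[0,0,0],"yaw":0},
  {"offset":[0,0,0],"yaw":0},
])

```text
time: 1.95
tool_pos: [0.4202, -0.2838, 0.3026]
tool_rot: [3.141, 0.0, -0.065]
contact_force: [-0.4, 0.4, 0.4]
opening: 0.0922
grip_force: 0.0
```

Run:
```python
from h import *
s=status.observe();print(s['tool_pos'],s['tool_rot'])
ci=camera_info('wrist'); im=snap('wrist','w1'); print(ci['origin'])
for l in ['steamer','knob','lever_tab','ratchet_handle']:
    for r in models.regions_of('wrist',l)[:2]:
        ys,xs=np.nonzero(r['mask']); print(l,round(r['conf'],2),np.round(r['extent']),xs.mean(),ys.mean())
```

```text
[ 0.42020559 -0.28376136  0.30262608] [ 3.14124122e+00  4.29546083e-04 -6.49905689e-02]
[ 0.49725385 -0.28921416  0.4354542 ]
steamer 0.67 [  0.   2. 373. 169.] 215.45678952237208 38.70889527240859
knob 0.56 [279.   0. 374. 168.] 326.1203196347032 80.03972602739726
lever_tab 0.72 [294.  40. 339. 110.] 319.62279792746114 70.97409326424871
ratchet_handle 0.78 [279.   0. 373. 170.] 326.36936511682796 79.94500826056172
ratchet_handle 0.42 [  0.   0. 372. 169.] 216.65999808098255 39.42573402417962
```

View pics/w1.png

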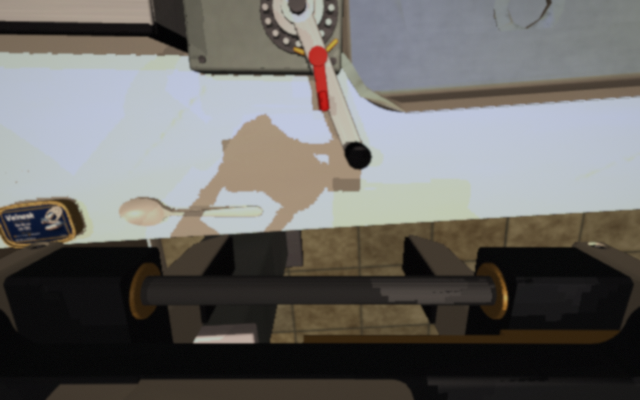

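Wrist view: the ratchet centre is at about (298,6), the red lever pivot at (318,55), the tab at (322,97) and the black knob top at (358,152). The lever leans left.

Run:
```python
from h import *
ci=camera_info('wrist'); ct=camera_info('top')
ax=p2w(ci,[(298,6)],0.085)[0]; kn=p2w(ci,[(358,152)],0.116)[0]; kb=p2w(ci,[(359,163)],0.075)[0]; pv=p2w(ci,[(318,56)],0.08)[0]; tab=p2w(ci,[(322,97)],0.105)[0]
print('axis',ax,'top axis',p2w(ct,[(420.6,164.5)],0.085)); print('knob',kn,kb,'r',np.hypot(*(kn-ax)[:2]),'pv',pv,'tab',tab)
L=p2w(ct,[(297.6,180.9),(385.8,171.5)],0.118);print(L)
yaw=np.arctan2(*( (L[0]-L[1])[[0,1]]*[-1,1])); print('yaw',yaw, 'mid',L.mean(0))
for y in (-0.07,-0.05,-0.03):
    d=kn-ax; print(y,'handle',np.arctan2(d[1],d[0])-np.pi-y+2*np.pi)
d=kn-ax;e=tab-pv; print('lever',np.arctan2(e[1],e[0])-np.arctan2(d[1],d[0]))
```

```text
axis [ 0.59084767 -0.27808084  0.085     ] top axis [[ 0.5899066  -0.26988095  0.085     ]]
knob [ 0.44992858 -0.32799941  0.116     ] [ 0.43139393 -0.33348295  0.075     ] r 0.14949934723401154 pv [ 0.54579944 -0.29445274  0.08      ] tab [ 0.5049663 -0.2955929  0.105    ]
[[ 0.59480146  0.14368454  0.118     ]
 [ 0.57213365 -0.14065584  0.118     ]]
yaw -0.07955243351319963 mid [0.58346755 0.00151435 0.118     ]
-0.07 handle 0.41044329638019583
-0.05 handle 0.39044329638019537
-0.03 handle 0.3704432963801958
lever -0.3125281799615873
```

Emit:
send_rows([
  {"offset":[0,0,0],"yaw":-0.145},
  {"offset":[0,0,0],"yaw":-0.145},
  {"offset":[0,0,0],"yaw":-0.145},
  {"offset":[14,8,28],"yaw":0},
  {"offset":[14,8,28],"yaw":0},
  {"offset":[14,8,28],"yaw":0},
  {"offset":[14,8,29],"yaw":0},
  {"offset":[14,8,30],"yaw":0},
  {"offset":[0,0,0],"yaw":0},
  {"offset":[0,0,0],"yaw":0},
], hand=0.4)

```text
time: 3.2
tool_pos: [0.499, -0.2969, 0.1598]
tool_rot: [-3.141, 0.001, 0.367]
contact_force: [0.2, -0.2, 0.7]
opening: 0.0552
grip_force: 0.0
```

Run:
```python
from h import *
s=status.observe();print(s['tool_pos'],s['tool_rot'],s['opening'])
ci=camera_info('wrist'); im=snap('wrist','w2')
tp=s['tool_pos'];y=s['tool_rot'][2]
for l in ['knob','lever_tab','ratchet_handle']:
    for r in models.regions_of('wrist',l)[:2]:
        ys,xs=np.nonzero(r['mask']); print(l,round(r['conf'],2),np.round(r['extent']),xs.mean(),ys.mean())
hsv=cv2.cvtColor(im,cv2.COLOR_RGB2HSV)
m=((hsv[...,0]<6)|(hsv[...,0]>174))&(hsv[...,1]>170)&(hsv[...,2]>80)
ys,xs=np.nonzero(m);print('red',len(xs),xs.min(),xs.max(),ys.min(),ys.max())
```

```text
[ 0.49899512 -0.29687338  0.15975314] [-3.14063946e+00  8.37428401e-04  3.67062158e-01] 0.055228457091913125
knob 0.95 [306.  38. 374. 333.] 334.3266172839506 169.44365432098766
lever_tab 0.93 [307. 123. 375. 242.] 327.8362456315527 180.75336994508237
lever_tab 0.65 [304.  39. 375. 336.] 334.3725291434364 169.88302078053727
ratchet_handle 0.9 [308.  40. 373. 336.] 334.26745573900934 169.6216431271136
red 1616 307 349 140 240
```

View pics/w2.png

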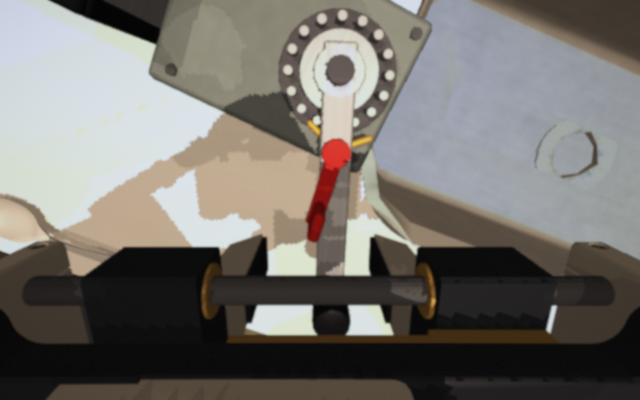

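Run:
```python
from h import *
ci=camera_info('wrist'); s=status.observe(); tp=s['tool_pos'];y=s['tool_rot'][2]
def tool(P): d=P[:2]-tp[:2]; return 1000*np.array([d@[np.cos(y),np.sin(y)], d@[np.sin(y),-np.cos(y)]])
for n,uv,z in [('axis',(340,70),.085),('pv',(336,153),.082),('tab',(318,222),.108),('tabbase',(316,238),.108),('knob',(332,320),.116)]:
    P=p2w(ci,[uv],z)[0]; print(n,P,tool(P))
print('tips',w2p(ci,[[tp[0],tp[1],tp[2]-.025]]))
```

```text
axis [ 0.59682663 -0.27534023  0.085     ] [98.4859339  14.62187592]
pv [ 0.54857783 -0.29235787  0.082     ] [47.34406984 13.18787042]
tab [ 0.50750779 -0.29521588  0.108     ] [7.98485967 1.11438117]
tabbase [ 0.4970112  -0.29790128  0.108     ] [-2.77615563 -0.1466479 ]
knob [ 0.44974946 -0.32727276  0.116     ] [-57.43084079  10.30429228]
tips [[316.11041664 254.08686872]]
```

The ratchet hub (340,70), pivot (336,153), tab (316,230) and knob (332,320) are all visible, and the fingers straddle the tab.

Emit:
send_rows([
  {"offset":[3,0,18],"yaw":0},
  {"offset":[0,0,18],"yaw":0},
  {"offset":[0,0,18],"yaw":0},
  {"offset":[0,8,0],"yaw":0},
  {"offset":[0,8,0],"yaw":0},
  {"offset":[0,6,0],"yaw":0},
  {"offset":[0,6,0],"yaw":0},
  {"offset":[0,6,0],"yaw":0},
  {"offset":[0,6,0],"yaw":0},
  {"offset":[0,5,0],"yaw":0},
  {"offset":[0,4,0],"yaw":0},
  {"offset":[0,0,0],"yaw":0},
  {"offset":[0,0,0],"yaw":0},
])

```text
time: 4.7
tool_pos: [0.5203, -0.3415, 0.1057]
tool_rot: [3.14, -0.0, 0.368]
contact_force: [-0.3, 1.3, -0.1]
opening: 0.0546
grip_force: 0.0
```

Run:
```python
from h import *
im=snap('wrist','w3')
hsv=cv2.cvtColor(im,cv2.COLOR_RGB2HSV)
m=((hsv[...,0]<6)|(hsv[...,0]>174))&(hsv[...,1]>170)&(hsv[...,2]>80)
ys,xs=np.nonzero(m);print('red',len(xs),xs.min(),xs.max(),ys.min(),ys.max())
print(status.observe()['contact_force'])
```

```text
red 2506 232 295 157 274
[0.46875321 0.05834929 0.13160502]
```

View pics/w3.png

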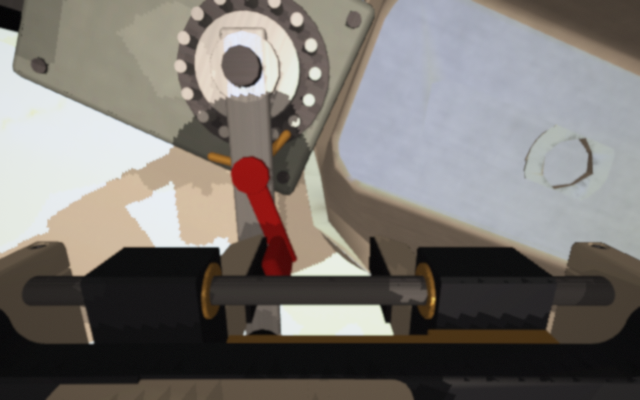

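Emit:
send_rows([
  {"offset":[0,3,0],"yaw":0},
  {"offset":[0,2,0],"yaw":0},
  {"offset":[0,0,0],"yaw":0},
])

```text
time: 5.05
tool_pos: [0.5221, -0.3455, 0.1056]
tool_rot: [-3.141, -0.0, 0.368]
contact_force: [0.5, 4.0, -0.6]
opening: 0.0546
grip_force: 1.2
```

Run:
```python
from h import *
ci=camera_info('wrist');s=status.observe(); tp=s['tool_pos'];y=s['tool_rot'][2]; im=snap('wrist','w4')
hsv=cv2.cvtColor(im,cv2.COLOR_RGB2HSV)
m=((hsv[...,0]<6)|(hsv[...,0]>174))&(hsv[...,1]>170)&(hsv[...,2]>80)
ys,xs=np.nonzero(m);print('red',len(xs),xs.min(),xs.max(),ys.min(),ys.max(), s['contact_force'],tp)
c=cv2.resize(im[0:345,120:440],None,fx=1.7,fy=1.7);cv2.imwrite('pics/w4c.png',c[:,:,::-1])
```

```text
red 2562 227 295 158 274 [ 0.46109871  4.03365649 -0.59525662] [ 0.52208738 -0.34551039  0.10558625]
```

View pics/w4c.png

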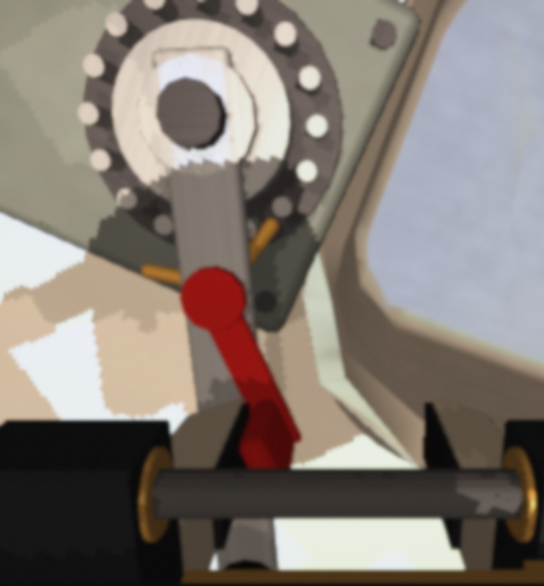

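The lever now leans right against its stop. I'll lift and go over the knob.

Emit:
send_rows([
  {"offset":[0,-8,0],"yaw":0},
  {"offset":[0,-7,-10],"yaw":0},
  {"offset":[0,0,-25],"yaw":0},
  {"offset":[0,0,-25],"yaw":0},
  {"offset":[-21,-9,0],"yaw":0},
  {"offset":[-21,-9,0],"yaw":0},
  {"offset":[-22,-9,0],"yaw":0},
  {"offset":[0,0,0],"yaw":0},
  {"offset":[0,0,0],"yaw":0},
], hand=0.55)

```text
time: 6.0
tool_pos: [0.4471, -0.3297, 0.1668]
tool_rot: [3.14, -0.001, 0.367]
contact_force: [0.7, -0.6, 0.3]
opening: 0.0411
grip_force: 0.0
```

Run:
```python
from h import *
ci=camera_info('wrist');s=status.observe(); tp=s['tool_pos'];y=s['tool_rot'][2]; im=snap('wrist','w5')
print(tp,y)
for l in ['knob','lever_tab']:
    for r in models.regions_of('wrist',l)[:2]:
        ys,xs=np.nonzero(r['mask']); print(l,round(r['conf'],2),np.round(r['extent']),xs.mean(),ys.mean())
```

```text
[ 0.44714067 -0.32971173  0.1668249 ] 0.36715738052853464
knob 0.97 [282.   0. 366. 250.] 328.12072989603223 121.64141735624868
lever_tab 0.66 [283.  25. 365. 142.] 333.3881296368606 83.62787973447873
```

View pics/w5.png

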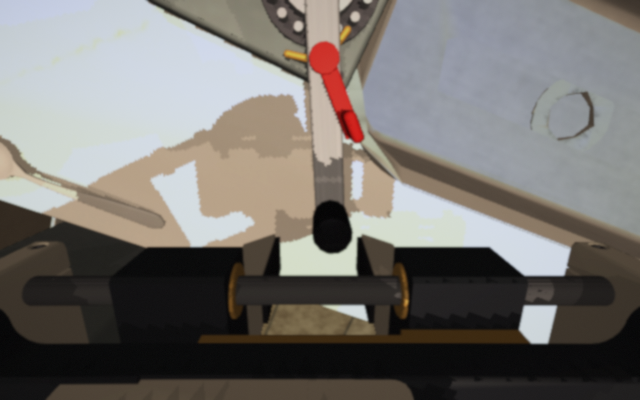

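Run:
```python
from h import *
ci=camera_info('wrist'); s=status.observe(); tp=s['tool_pos'];y=s['tool_rot'][2]
def tool(P): d=P[:2]-tp[:2]; return 1000*np.array([d@[np.cos(y),np.sin(y)], d@[np.sin(y),-np.cos(y)]])
for n,uv,z in [('pv',(324,57),.082),('tab',(350,122),.108),('knobtop',(332,235),.116),('knobbase',(331,215),.075)]:
    P=p2w(ci,[uv],z)[0]; print(n,P,tool(P))
```

```text
pv [ 0.54910296 -0.29565158  0.082     ] [106.7219098    4.78186725]
tab [ 0.51863637 -0.32334833  0.108     ] [68.32683012 19.65267863]
knobtop [ 0.45197317 -0.3383778   0.116     ] [0.7228845  9.67400487]
knobbase [ 0.45137683 -0.33974701  0.075     ] [-0.32640731 10.73670368]
```

Emit:
send_rows([
  {"offset":[0,10,0],"yaw":-0.05},
  {"offset":[0,0,20],"yaw":0},
  {"offset":[0,0,20],"yaw":0},
  {"offset":[0,0,20],"yaw":0},
  {"offset":[0,0,0],"yaw":0},
  {"offset":[0,0,0],"yaw":0},
], hand=0.55)

```text
time: 6.75
tool_pos: [0.4511, -0.3388, 0.1058]
tool_rot: [-3.141, 0.0, 0.418]
contact_force: [0.2, -0.7, 1.3]
opening: 0.0412
grip_force: 0.0
```

Emit:
send_rows([
  {"offset":[0,0,0],"yaw":0},
  {"offset":[0,0,0],"yaw":0},
  {"offset":[0,0,0],"yaw":0},
], hand=0.67, squeeze=4)

```text
time: 7.05
tool_pos: [0.451, -0.3391, 0.1066]
tool_rot: [3.14, -0.001, 0.418]
contact_force: [0.2, 0.9, -0.2]
opening: 0.0307
grip_force: 0.0
```

Emit:
send_rows([
  {"offset":[0.8,-15.8,0],"yaw":0.1},
  {"offset":[0.8,-15.8,0],"yaw":0.1},
  {"offset":[0.8,-15.8,0],"yaw":0.1},
  {"offset":[0.8,-15.8,0],"yaw":0.1},
  {"offset":[0.8,-15.8,0],"yaw":0.1},
])

```text
time: 7.55
tool_pos: [0.4377, -0.2619, 0.1065]
tool_rot: [3.14, -0.001, -0.087]
contact_force: [0.5, -3.1, 0.5]
opening: 0.0303
grip_force: 1.1
```

Emit:
send_rows([
  {"offset":[0.8,-15.8,0],"yaw":0.1},
  {"offset":[0.8,-15.8,0],"yaw":0.1},
  {"offset":[0.8,-15.8,0],"yaw":0.1},
  {"offset":[0.8,-15.8,0],"yaw":0.1},
  {"offset":[0.8,-15.8,0],"yaw":0.1},
  {"offset":[0,-3,0],"yaw":0.02},
  {"offset":[0,0,0],"yaw":0},
])

```text
time: 8.25
tool_pos: [0.4651, -0.185, 0.106]
tool_rot: [3.142, -0.001, -0.6]
contact_force: [-0.2, -0.3, -0.5]
opening: 0.0306
grip_force: 0.0
```

Run:
```python
from h import *
c0=cv2.imread('pics/c1.png'); im=read_camera('top')
c=cv2.resize(im[120:280,200:440],None,fx=3.3,fy=3.3,interpolation=cv2.INTER_CUBIC); cv2.imwrite('pics/c2.png',c[:,:,::-1])
for r in models.regions_of('top','tray_deck')[:2]: print(r['conf'],r['extent'])
s=status.observe();print(s['contact_force'])
```

```text
0.64 [300.4, 179.7, 330.4, 188.2]
[-0.49659389 -0.17847183 -0.05257504]
```

Emit:
send_rows([
  {"offset":[0.8,15.8,0],"yaw":-0.1},
  {"offset":[0.8,15.8,0],"yaw":-0.1},
  {"offset":[0.8,15.8,0],"yaw":-0.1},
  {"offset":[0.8,15.8,0],"yaw":-0.1},
  {"offset":[0.8,15.8,0],"yaw":-0.1},
  {"offset":[0.8,15.8,0],"yaw":-0.1},
  {"offset":[0.8,15.8,0],"yaw":-0.1},
  {"offset":[0.8,15.8,0],"yaw":-0.1},
  {"offset":[0.8,15.8,0],"yaw":-0.1},
  {"offset":[0.8,15.8,0],"yaw":-0.1},
  {"offset":[0.3,9.5,0],"yaw":-0.06},
  {"offset":[0,0,0],"yaw":0},
])

```text
time: 9.55
tool_pos: [0.4531, -0.3458, 0.1054]
tool_rot: [-3.141, 0.0, 0.458]
contact_force: [0.3, -0.3, 0.0]
opening: 0.0304
grip_force: 0.3
```

Run:
```python
from h import *
im=read_camera('top')
c=cv2.resize(im[120:280,200:440],None,fx=3.3,fy=3.3,interpolation=cv2.INTER_CUBIC); cv2.imwrite('pics/c3.png',c[:,:,::-1])
for r in models.regions_of('top','tray_deck')[:2]: print(r['conf'],r['extent'])
s=status.observe();print(s['contact_force'])
```

```text
0.73 [300.3, 175.6, 378.9, 203.1]
[ 0.52917019  0.72709569 -0.49092509]
```

View pics/c3.png

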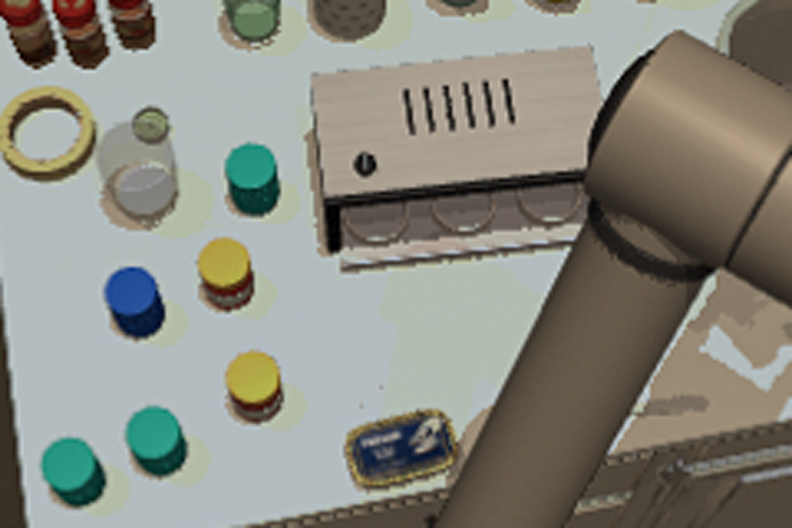

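The tray is about 50 mm out, with its lip at crop row 265 and the rings showing. I'll keep stroking.

Emit:
send_rows([
  {"offset":[0.8,-15.8,0],"yaw":0.1},
  {"offset":[0.8,-15.8,0],"yaw":0.1},
  {"offset":[0.8,-15.8,0],"yaw":0.1},
  {"offset":[0.8,-15.8,0],"yaw":0.1},
  {"offset":[0.8,-15.8,0],"yaw":0.1},
  {"offset":[0.8,-15.8,0],"yaw":0.1},
  {"offset":[0.8,-15.8,0],"yaw":0.1},
  {"offset":[0.8,-15.8,0],"yaw":0.1},
  {"offset":[0.8,-15.8,0],"yaw":0.1},
  {"offset":[0.8,-15.8,0],"yaw":0.1},
  {"offset":[0.3,-10,0],"yaw":0.06},
  {"offset":[0,0,0],"yaw":0},
])

```text
time: 10.85
tool_pos: [0.4655, -0.1838, 0.1059]
tool_rot: [3.142, -0.001, -0.602]
contact_force: [-0.4, 0.2, -0.4]
opening: 0.0301
grip_force: 0.0
```

Emit:
send_rows([
  {"offset":[0.8,15.8,0],"yaw":-0.1},
  {"offset":[0.8,15.8,0],"yaw":-0.1},
  {"offset":[0.8,15.8,0],"yaw":-0.1},
  {"offset":[0.8,15.8,0],"yaw":-0.1},
  {"offset":[0.8,15.8,0],"yaw":-0.1},
  {"offset":[0.8,15.8,0],"yaw":-0.1},
  {"offset":[0.8,15.8,0],"yaw":-0.1},
  {"offset":[0.8,15.8,0],"yaw":-0.1},
  {"offset":[0.8,15.8,0],"yaw":-0.1},
  {"offset":[0.8,15.8,0],"yaw":-0.1},
  {"offset":[0.3,9.5,0],"yaw":-0.06},
  {"offset":[0,0,0],"yaw":0},
])

```text
time: 12.05
tool_pos: [0.4534, -0.3452, 0.1055]
tool_rot: [3.142, 0.0, 0.458]
contact_force: [-0.6, 1.2, 0.5]
opening: 0.0299
grip_force: 0.3
```

Emit:
send_rows([
  {"offset":[0.8,-15.8,0],"yaw":0.1},
  {"offset":[0.8,-15.8,0],"yaw":0.1},
  {"offset":[0.8,-15.8,0],"yaw":0.1},
  {"offset":[0.8,-15.8,0],"yaw":0.1},
  {"offset":[0.8,-15.8,0],"yaw":0.1},
  {"offset":[0.8,-15.8,0],"yaw":0.1},
  {"offset":[0.8,-15.8,0],"yaw":0.1},
  {"offset":[0.8,-15.8,0],"yaw":0.1},
  {"offset":[0.8,-15.8,0],"yaw":0.1},
  {"offset":[0.8,-15.8,0],"yaw":0.1},
  {"offset":[0.3,-10,0],"yaw":0.06},
  {"offset":[0,0,0],"yaw":0},
])

```text
time: 13.25
tool_pos: [0.4659, -0.1835, 0.1058]
tool_rot: [3.142, -0.001, -0.602]
contact_force: [0.1, -0.2, -0.7]
opening: 0.03
grip_force: 0.0
```

Emit:
send_rows([
  {"offset":[0.8,15.8,0],"yaw":-0.1},
  {"offset":[0.8,15.8,0],"yaw":-0.1},
  {"offset":[0.8,15.8,0],"yaw":-0.1},
  {"offset":[0.8,15.8,0],"yaw":-0.1},
  {"offset":[0.8,15.8,0],"yaw":-0.1},
])

```text
time: 13.75
tool_pos: [0.4381, -0.2576, 0.1058]
tool_rot: [-3.14, -0.0, -0.097]
contact_force: [3.3, 4.8, 1.3]
opening: 0.0303
grip_force: 2.7
```

Run:
```python
from h import *
im=read_camera('top')
for r in models.regions_of('top','tray_deck')[:2]: print(r['conf'],r['extent'])
print(p2w(camera_info('top'),[(303,202),(303,215),(303,225),(303,235)],0.02))
s=status.observe();print(s['contact_force'],s['tool_pos'])
```

```text
0.65 [302.0, 185.8, 359.4, 217.8]
[[0.56108044 0.13511113 0.02      ]
 [0.51518319 0.14378071 0.02      ]
 [0.4805955  0.15031745 0.02      ]
 [0.44660766 0.15674377 0.02      ]]
[ 0.23219612  0.48935769 -0.47977329] [ 0.43809541 -0.25925785  0.10572384]
```

Emit:
send_rows([
  {"offset":[0.8,15.8,0],"yaw":-0.1},
  {"offset":[0.8,15.8,0],"yaw":-0.1},
  {"offset":[0.8,15.8,0],"yaw":-0.1},
])

```text
time: 14.15
tool_pos: [0.4403, -0.3038, 0.1056]
tool_rot: [-3.139, 0.001, 0.2]
contact_force: [1.3, 6.4, 2.3]
opening: 0.0304
grip_force: 2.8
```

Emit:
send_rows([
  {"offset":[0.3,7.9,0],"yaw":-0.05},
  {"offset":[0.3,7.9,0],"yaw":-0.05},
])

```text
time: 14.35
tool_pos: [0.4441, -0.3193, 0.1055]
tool_rot: [-3.139, 0.001, 0.298]
contact_force: [-3.4, 4.8, 2.9]
opening: 0.0302
grip_force: 2.6
```

Run:
```python
from h import *
im=read_camera('top')
c=cv2.resize(im[120:280,200:440],None,fx=3.3,fy=3.3,interpolation=cv2.INTER_CUBIC); cv2.imwrite('pics/c4.png',c[:,:,::-1])
for r in models.regions_of('top','tray_deck')[:2]: print(r['conf'],r['extent'])
s=status.observe();print(s['contact_force'],s['tool_pos'])
```

```text
0.88 [304.1, 189.1, 373.8, 227.0]
[-0.47957619  1.17687675  0.50225968] [ 0.44459008 -0.32026606  0.10544563]
```

Emit:
send_rows([
  {"offset":[0.3,7.9,0],"yaw":-0.05},
  {"offset":[0.3,7.9,0],"yaw":-0.05},
  {"offset":[0.3,7.9,0],"yaw":-0.05},
  {"offset":[0,0,0],"yaw":0},
])

```text
time: 14.85
tool_pos: [0.4536, -0.342, 0.1054]
tool_rot: [-3.141, 0.001, 0.446]
contact_force: [-2.1, 0.6, 0.3]
opening: 0.0304
grip_force: 0.6
```

Emit:
send_rows([
  {"offset":[0.8,-15.8,0],"yaw":0.1},
  {"offset":[0.8,-15.8,0],"yaw":0.1},
  {"offset":[0.8,-15.8,0],"yaw":0.1},
  {"offset":[0.8,-15.8,0],"yaw":0.1},
  {"offset":[0.8,-15.8,0],"yaw":0.1},
  {"offset":[0.8,-15.8,0],"yaw":0.1},
  {"offset":[0.8,-15.8,0],"yaw":0.1},
  {"offset":[0.8,-15.8,0],"yaw":0.1},
  {"offset":[0.8,-15.8,0],"yaw":0.1},
  {"offset":[0.8,-15.8,0],"yaw":0.1},
  {"offset":[0.3,-10,0],"yaw":0.06},
  {"offset":[0,0,0],"yaw":0},
])

```text
time: 16.05
tool_pos: [0.4682, -0.1814, 0.1059]
tool_rot: [-3.141, -0.002, -0.614]
contact_force: [-0.9, -0.2, -0.9]
opening: 0.0303
grip_force: 0.0
```

Emit:
send_rows([
  {"offset":[0.8,15.8,0],"yaw":-0.1},
  {"offset":[0.8,15.8,0],"yaw":-0.1},
  {"offset":[0.8,15.8,0],"yaw":-0.1},
  {"offset":[0.8,15.8,0],"yaw":-0.1},
  {"offset":[0,0,0],"yaw":0},
])

```text
time: 16.55
tool_pos: [0.4418, -0.2412, 0.1057]
tool_rot: [3.141, -0.0, -0.213]
contact_force: [0.2, 0.1, 0.0]
opening: 0.0307
grip_force: 0.0
```

Emit:
send_rows([
  {"offset":[0.3,7.9,0],"yaw":-0.05},
  {"offset":[0.3,7.9,0],"yaw":-0.05},
])

```text
time: 16.75
tool_pos: [0.4398, -0.2544, 0.1057]
tool_rot: [-3.14, 0.001, -0.113]
contact_force: [-0.6, 4.5, 2.8]
opening: 0.0303
grip_force: 2.5
```

Emit:
send_rows([
  {"offset":[0.3,7.9,0],"yaw":-0.05},
  {"offset":[0.3,7.9,0],"yaw":-0.05},
])

```text
time: 16.95
tool_pos: [0.4391, -0.2696, 0.1056]
tool_rot: [-3.139, 0.0, -0.014]
contact_force: [2.8, 7.3, 2.7]
opening: 0.0402
grip_force: 4.0
```

Run:
```python
from h import *
im=read_camera('top')
c=cv2.resize(im[120:280,200:440],None,fx=3.3,fy=3.3,interpolation=cv2.INTER_CUBIC); cv2.imwrite('pics/c5.png',c[:,:,::-1])
for r in models.regions_of('top','tray_deck')[:2]: print(r['conf'],r['extent'])
s=status.observe();print(s['contact_force'],s['tool_pos'])
```

```text
0.78 [302.2, 196.8, 360.3, 231.0]
[0.93747176 8.17944854 5.4223717 ] [ 0.43909401 -0.27008605  0.10560235]
```

Emit:
send_rows([
  {"offset":[0,0,0],"yaw":0},
  {"offset":[0,0,0],"yaw":0},
  {"offset":[0,0,0],"yaw":0},
], squeeze=15)

```text
time: 17.35
tool_pos: [0.4387, -0.2686, 0.1056]
tool_rot: [-3.138, 0.002, -0.015]
contact_force: [-1.2, 10.1, 5.0]
opening: 0.0307
grip_force: 4.9
```

Run:
```python
from h import *
im=read_camera('top')
c=cv2.resize(im[120:280,200:440],None,fx=3.3,fy=3.3,interpolation=cv2.INTER_CUBIC); cv2.imwrite('pics/c6.png',c[:,:,::-1])
s=status.observe();print(s['contact_force'],s['tool_pos'],s['opening'])
```

```text
[-0.59000231  9.71838777  5.65824846] [ 0.43870077 -0.26859057  0.105563  ] 0.030088351723450306
```

View pics/c6.png

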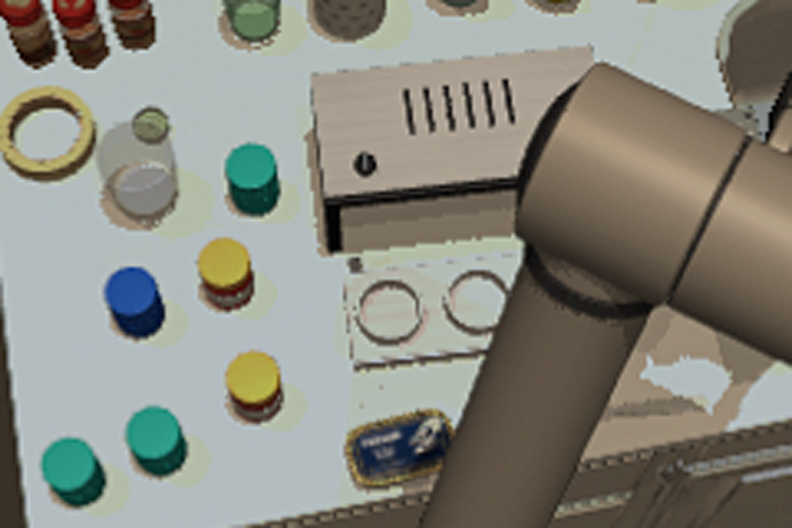

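The tray is far out: ring 3 is at crop (390,311) and the resistance has doubled. I'll check this against the geometry.

Run:
```python
from h import *
ct=camera_info('top')
f=lambda u,v:(u/3.3+200-.35,v/3.3+120-.35)
r=p2w(ct,[f(390,311),f(477,302)],0.032);print('rings',r)
yaw=-.08; x=np.array([np.cos(yaw),np.sin(yaw)]);y=np.array([-x[1],x[0]])
o=np.array([.5835,.0015])
for t in (0,): 
    print('exp', o-.085*x+.09*y, o-.085*x)
d=r[0]-r[1];print(np.hypot(*d[:2]),np.arctan2(-d[0],d[1]))
print('proj travel', 0.065-( (r[:,:2]-o)@x))
```

```text
rings [[0.50475766 0.09587873 0.032     ]
 [0.49713242 0.00884553 0.032     ]]
exp [0.50596418 0.0980049 ] [0.49877185 0.00829275]
0.0873665970594766 -0.08738980885934544
proj travel [0.15103275 0.15167837]
```

Emit:
send_rows([
  {"offset":[0,6,0],"yaw":-0.03},
  {"offset":[0,6,0],"yaw":-0.03},
  {"offset":[0,0,0],"yaw":0},
])

```text
time: 17.7
tool_pos: [0.4385, -0.279, 0.1055]
tool_rot: [-3.134, 0.002, 0.045]
contact_force: [-0.2, 17.8, 9.2]
opening: 0.0302
grip_force: 8.5
```

Emit:
send_rows([
  {"offset":[0,-11,0],"yaw":0.06},
  {"offset":[0,-9,0],"yaw":0.06},
  {"offset":[0,0,-20],"yaw":0},
  {"offset":[0,0,-40],"yaw":0},
  {"offset":[0,0,-50],"yaw":0},
  {"offset":[0,-30,-20],"yaw":0},
  {"offset":[0,0,0],"yaw":0},
])

```text
time: 18.4
tool_pos: [0.4424, -0.232, 0.2392]
tool_rot: [3.139, -0.006, -0.073]
contact_force: [-0.4, -0.1, -0.5]
opening: 0.0298
grip_force: 0.0
```

Run:
```python
from h import *
s=status.observe();print(s['tool_pos'],s['tool_rot'],s['qpos'])
im=read_camera('top');ct=camera_info('top')
hsv=cv2.cvtColor(im,cv2.COLOR_RGB2HSV)
m=((hsv[...,0]>18)&(hsv[...,0]<30)&(hsv[...,1]>150)&(hsv[...,2]>120)).astype(np.uint8)
n,l,st,c=cv2.connectedComponentsWithStats(m)
for i in range(1,n):
    if st[i,4]>60: print(st[i],c[i],p2w(ct,[c[i]],.07))
```

```text
[ 0.44236185 -0.23199073  0.23915396] [ 3.13853932 -0.00610112 -0.07329744] [-6.36962839e-01  3.02831272e-01  1.61794414e+00  7.24351059e-04
  1.21402868e+00  1.00688957e+00]
[358 104  19  15 156] [367.23076923 111.49358974] [[ 0.83703505 -0.14928904  0.07      ]]
[261 193  15  14 160] [267.38125 199.2375 ] [[0.57221619 0.24919433 0.07      ]]
[269 227  16  15 132] [275.81818182 232.5530303 ] [[0.45418445 0.24101884 0.07      ]]
```

Emit:
send_rows([
  {"offset":[-2,-35,0],"yaw":0},
  {"offset":[-2,-43,0],"yaw":0},
  {"offset":[-2,-43,0],"yaw":0},
  {"offset":[-2,-43,0],"yaw":0},
  {"offset":[-2,-43,0],"yaw":0},
  {"offset":[-2,-43,0],"yaw":0},
  {"offset":[-2,-43,0],"yaw":0},
  {"offset":[-2,-43,0],"yaw":0},
  {"offset":[-2,-43,0],"yaw":0},
  {"offset":[-2,-43,10],"yaw":0},
  {"offset":[-2,-43,10],"yaw":0},
  {"offset":[0,-8,20],"yaw":0},
  {"offset":[0,0,0],"yaw":0},
  {"offset":[0,0,0],"yaw":0},
], hand=0.2)

```text
time: 19.85
tool_pos: [0.4529, 0.2391, 0.1947]
tool_rot: [3.14, 0.002, -0.073]
contact_force: [0.3, -0.2, -0.6]
opening: 0.0736
grip_force: 0.0
```

Run:
```python
from h import *
s=status.observe();print(s['tool_pos'],s['tool_rot'],s['qpos'][5])
ci=camera_info('wrist'); im=snap('wrist','w6')
hsv=cv2.cvtColor(im,cv2.COLOR_RGB2HSV)
m=((hsv[...,0]>18)&(hsv[...,0]<30)&(hsv[...,1]>150)&(hsv[...,2]>100)).astype(np.uint8)
n,l,st,c=cv2.connectedComponentsWithStats(m)
for i in range(1,n):
    if st[i,4]>200:
        print(st[i],c[i],p2w(ci,[c[i]],.07))
```

```text
[0.45289806 0.23909308 0.19465243] [ 3.13994764e+00  2.31587128e-03 -7.30218584e-02] 1.980430566881805
[ 263   10   67   73 1971] [287.98782344  40.53779807] [[0.5774305  0.25133166 0.07      ]]
```

View pics/w6.png

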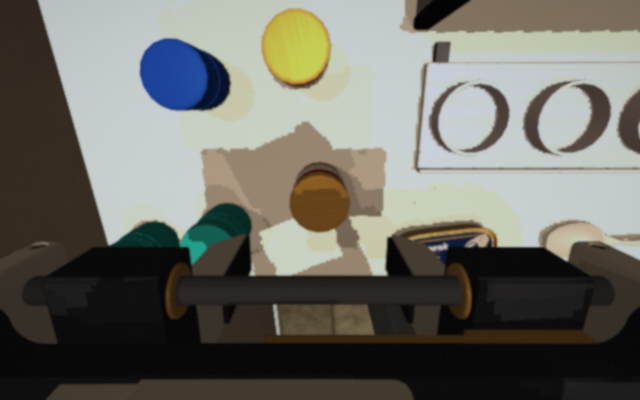

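The near jar's lid is at (320,201) and the far jar's lid at (296,47). Ring 3 is at (470,117), ring 2 at (568,117), and the blue jar at (175,75) is a look-alike.

Run:
```python
from h import *
ci=camera_info('wrist'); im=cv2.imread('pics/w6.png')[:,:,::-1].copy()
g=cv2.cvtColor(im,cv2.COLOR_RGB2HSV)
m=((g[...,0]>8)&(g[...,0]<22)&(g[...,1]>190)&(g[...,2]>60)).astype(np.uint8); m[:160]=0;m[240:]=0;m[:,:270]=0;m[:,370:]=0
n,l,st,c=cv2.connectedComponentsWithStats(m); i=1+np.argmax(st[1:,4]); print('B lid',st[i],c[i])
print('B',p2w(ci,[(320,201),c[i]],.07)); print('A',p2w(ci,[(296,47)],.07)); R=p2w(ci,[(470,117),(568,117)],.032); print('rings',R)
d=R[0]-R[1]; print(np.hypot(*d[:2]),np.arctan2(-d[0],d[1]))
s=status.observe(); tp=s['tool_pos'];y=s['tool_rot'][2]
def tool(P): d=P[:2]-tp[:2]; return 1000*np.array([d@[np.cos(y),np.sin(y)], d@[np.sin(y),-np.cos(y)]])
print(tool(p2w(ci,[(320,201)],.07)[0]))
```

```text
B lid [303 171  35  10  76] [319.60526316 174.18421053]
B [[0.4537938  0.2365133  0.07      ]
 [0.47686503 0.23518759 0.07      ]]
A [[0.57365269 0.24573182 0.07      ]]
rings [[0.51123131 0.09683414 0.032     ]
 [0.50460863 0.009431   0.032     ]]
0.08765369023298661 -0.07562714718774337
[0.54092937 2.36854829]
```

Emit:
send_rows([
  {"offset":[0,2,30],"yaw":0},
  {"offset":[0,0,30],"yaw":0},
  {"offset":[0,0,30],"yaw":0},
  {"offset":[0,0,26],"yaw":0},
  {"offset":[0,0,20],"yaw":0},
  {"offset":[0,0,0],"yaw":0},
])

```text
time: 20.5
tool_pos: [0.4524, 0.2362, 0.0583]
tool_rot: [3.14, 0.003, -0.075]
contact_force: [0.2, 0.6, 0.9]
opening: 0.0737
grip_force: 0.0
```

Emit:
send_rows([
  {"offset":[0,0,0],"yaw":0},
  {"offset":[0,0,0],"yaw":0},
  {"offset":[0,0,0],"yaw":0},
  {"offset":[0,0,0],"yaw":0},
  {"offset":[0,0,0],"yaw":0},
], hand=1, squeeze=15)

```text
time: 21.0
tool_pos: [0.4539, 0.2379, 0.061]
tool_rot: [-3.141, -0.002, -0.072]
contact_force: [-0.7, -2.4, 7.2]
opening: 0.0517
grip_force: 15.0
```

Emit:
send_rows([
  {"offset":[0,0,-10],"yaw":0},
  {"offset":[0,0,-30],"yaw":0},
  {"offset":[0,0,-40],"yaw":0},
  {"offset":[0,0,-40],"yaw":0},
  {"offset":[2,30,-20],"yaw":0},
  {"offset":[3,40,0],"yaw":0},
  {"offset":[3,40,0],"yaw":0},
  {"offset":[3,40,0],"yaw":0},
  {"offset":[3,40,0],"yaw":0},
  {"offset":[3,40,0],"yaw":0},
  {"offset":[2,30,0],"yaw":0},
  {"offset":[0,10,0],"yaw":0},
  {"offset":[0,0,0],"yaw":0},
  {"offset":[0,0,0],"yaw":0},
])

```text
time: 22.4
tool_pos: [0.4524, -0.0319, 0.1998]
tool_rot: [-3.141, 0.0, -0.072]
contact_force: [0.5, 1.4, -2.3]
opening: 0.0518
grip_force: 15.0
```

Run:
```python
from h import *
s=status.observe();print(s['tool_pos'],s['tool_rot'],s['opening'])
ci=camera_info('wrist'); im=snap('wrist','w7'); np.save('w7ci.npy',ci,allow_pickle=True)
for r in models.regions_of('wrist','ring1')[:4]: print('ring',round(r['conf'],2),np.round(r['extent']))
```

```text
[ 0.45241926 -0.03194556  0.19984251] [-3.14105204e+00  1.95891907e-04 -7.21723998e-02] 0.051797206092114016
ring 0.83 [140.  64. 414. 194.]
```

View pics/w7.png

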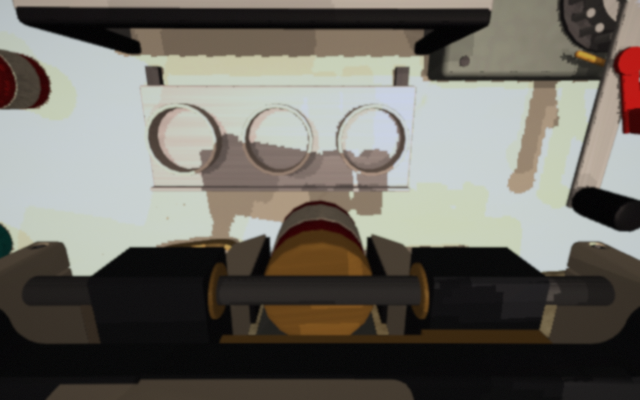

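Rings 3, 2 and 1 are at (186,137), (281,138) and (372,138). Jar B is held upright, and the object at (15,80) is jar A seen from the side.

Run:
```python
from h import *
ci=np.load('w7ci.npy',allow_pickle=True).item(); s=status.observe(); tp=s['tool_pos'];y=s['tool_rot'][2]
im=cv2.imread('pics/w7.png',0)
def tool(P): d=P[:2]-tp[:2]; return 1000*np.array([d@[np.cos(y),np.sin(y)], d@[np.sin(y),-np.cos(y)]])
for n,uv in [('r3',(186,137)),('r2',(281,138)),('r1',(372,138))]:
    P=p2w(ci,[uv],.032)[0]; print(n,P,tool(P))
    # predicted outer top circle extents
    a=np.linspace(0,2*np.pi,60); C=np.c_[P[0]+.0335*np.cos(a),P[1]+.0335*np.sin(a),np.full(60,.032)]
    q=w2p(ci,C); print(np.round([q[:,0].min(),q[:,1].min(),q[:,0].max(),q[:,1].max()]))
c=cv2.HoughCircles(cv2.GaussianBlur(im[80:200,120:440],(3,3),0),cv2.HOUGH_GRADIENT,1,60,param1=80,param2=20,minRadius=28,maxRadius=40)
print(c[0]+[120,80,0] if c is not None else None)
```

```text
r3 [0.51109729 0.08627031 0.032     ] [  50.11532993 -121.68473289]
[149.  99. 222. 172.]
r2 [ 0.50392469 -0.00163486  0.032     ] [ 49.16962296 -33.49250428]
[245. 100. 317. 173.]
r1 [ 0.49784397 -0.08610804  0.032     ] [49.07066329 51.19920102]
[336. 100. 408. 173.]
[[277.5        139.5         32.70000076]
 [369.5        139.5         34.90000153]
 [184.5        135.5         36.        ]]
```

Emit:
send_rows([
  {"offset":[0,26,20],"yaw":0},
  {"offset":[0,26,20],"yaw":0},
  {"offset":[0,0,0],"yaw":0},
  {"offset":[0,0,0],"yaw":0},
  {"offset":[0,0,0],"yaw":0},
])

```text
time: 23.0
tool_pos: [0.4493, -0.0837, 0.1603]
tool_rot: [-3.142, -0.001, -0.071]
contact_force: [0.2, -0.5, -2.4]
opening: 0.0518
grip_force: 15.0
```

```bash
cat > ring.py <<'E'
from h import *
from scipy.optimize import minimize
def fit(name, expect, z=.032):
    "fit ring top annulus (inner .030/outer .0335) by edge strength round an expected world xy"
    s=status.observe(); tp=s['tool_pos'];y=s['tool_rot'][2]; ci=camera_info('wrist'); im=snap('wrist',name)
    g=cv2.GaussianBlur(cv2.cvtColor(im,cv2.COLOR_RGB2GRAY),(5,5),0).astype(float)
    e=np.hypot(cv2.Sobel(g,6,1,0),cv2.Sobel(g,6,0,1)); e=np.minimum(e,150)
    a=np.linspace(0,2*np.pi,90,endpoint=False); best=[]
    for zz in (z,):
      for dx in np.arange(-14,14.1,1):
        for dy in np.arange(-14,14.1,1):
          c=np.array(expect)+[dx/1000,dy/1000]; v=0
          for r in (.030,.0335):
            q=w2p(ci,np.c_[c[0]+r*np.cos(a),c[1]+r*np.sin(a),np.full(90,zz)])
            q=q[(q[:,1]<225)&(q[:,1]>=0)&(q[:,0]>=0)&(q[:,0]<639)]
            v+=cv2.remap(e.astype(np.float32),q[:,0].astype(np.float32),q[:,1].astype(np.float32),1).mean()
          best.append((v,c[0],c[1]))
    best.sort(reverse=True); b=np.array(best[0]); d=b[1:]-tp[:2]
    print(name,'tcp',np.round(tp,4),'ring',np.round(b[1:],4),'score',round(b[0],1),'2nd',np.round(best[1],4),'tool dxy mm',np.round(1000*np.array([d@[np.cos(y),np.sin(y)],d@[np.sin(y),-np.cos(y)]]),1))
E
python3 - <<'E'
from ring import *
fit('w8',(.4955,-.086)); fit('w8b',(.5025,.003))
E
```

```text
w8 tcp [ 0.4493 -0.0837  0.1603] ring [ 0.4955 -0.087 ] score 139.6 2nd [ 1.278521e+02  4.965000e-01 -8.700000e-02] tool dxy mm [46.3  0. ]
w8b tcp [ 0.4494 -0.0838  0.1604] ring [0.5025 0.    ] score 179.9 2nd [ 1.76806e+02  5.02500e-01 -1.00000e-03] tool dxy mm [ 47.1 -87.3]
```

Emit:
send_rows([
  {"offset":[16,0,0],"yaw":0},
  {"offset":[15,0,0],"yaw":0},
  {"offset":[15,0,0],"yaw":0},
  {"offset":[0,0,25],"yaw":0},
  {"offset":[0,0,20],"yaw":0},
  {"offset":[0,0,12],"yaw":0},
  {"offset":[0,0,10],"yaw":0},
  {"offset":[0,0,8],"yaw":0},
  {"offset":[0,0,0],"yaw":0},
  {"offset":[0,0,0],"yaw":0},
])

```text
time: 24.1
tool_pos: [0.4951, -0.088, 0.0851]
tool_rot: [3.141, -0.001, -0.072]
contact_force: [1.8, 0.5, -1.7]
opening: 0.0516
grip_force: 15.0
```

Emit:
send_rows([
  {"offset":[0,0,5],"yaw":0},
  {"offset":[0,0,4],"yaw":0},
  {"offset":[0,0,2],"yaw":0},
  {"offset":[0,0,0],"yaw":0},
  {"offset":[0,0,0],"yaw":0},
])

```text
time: 24.6
tool_pos: [0.4949, -0.088, 0.0737]
tool_rot: [3.142, -0.0, -0.072]
contact_force: [3.1, 0.7, -3.2]
opening: 0.0519
grip_force: 15.0
```

Emit:
send_rows([
  {"offset":[0,0,2],"yaw":0},
  {"offset":[0,0,0],"yaw":0},
  {"offset":[0,0,0],"yaw":0},
])

```text
time: 24.9
tool_pos: [0.4952, -0.0881, 0.0728]
tool_rot: [3.141, -0.001, -0.072]
contact_force: [0.1, 1.8, 7.4]
opening: 0.0519
grip_force: 15.0
```

Emit:
send_rows([
  {"offset":[0,0,0],"yaw":0},
  {"offset":[0,0,0],"yaw":0},
  {"offset":[0,0,0],"yaw":0},
  {"offset":[0,0,0],"yaw":0},
  {"offset":[0,0,-15],"yaw":0},
  {"offset":[0,0,-35],"yaw":0},
  {"offset":[0,0,-40],"yaw":0},
  {"offset":[0,0,-37],"yaw":0},
  {"offset":[5,-37,0],"yaw":0},
  {"offset":[6,-37,0],"yaw":0},
  {"offset":[6,-38,0],"yaw":0},
  {"offset":[6,-38,0],"yaw":0},
  {"offset":[6,-38,0],"yaw":0},
  {"offset":[6,-38,0],"yaw":0},
  {"offset":[6,-38,0],"yaw":0},
  {"offset":[6,-38,0],"yaw":0},
  {"offset":[6,-38,0],"yaw":0},
  {"offset":[0,0,0],"yaw":0},
  {"offset":[0,0,0],"yaw":0},
], hand=0.22)

```text
time: 26.8
tool_pos: [0.5717, 0.2478, 0.1979]
tool_rot: [3.141, 0.001, -0.07]
contact_force: [-0.5, -1.1, -0.1]
opening: 0.072
grip_force: 0.0
```

Run:
```python
from h import *
s=status.observe();tp=s['tool_pos'];y=s['tool_rot'][2];print(tp,y,s['opening'])
ci=camera_info('wrist'); im=snap('wrist','w9')
for r in models.regions_of('wrist','jar1_center')[:4]:
    e=r['extent']; print(round(r['conf'],2),np.round(e)); 
    c=((e[0]+e[2])/2,e[3]-(e[2]-e[0])/2); P=p2w(ci,[c],.07)[0]; d=P[:2]-tp[:2]; ys,xs=np.nonzero(r['mask'])
    print(P,'tool',1000*np.array([d@[np.cos(y),np.sin(y)],d@[np.sin(y),-np.cos(y)]]), im[int(c[1]),int(c[0])])
t=read_camera('top'); cv2.imwrite('pics/t9.png',cv2.resize(t[120:280,200:440],None,fx=3.3,fy=3.3)[:,:,::-1])
```

```text
[0.57170376 0.24778509 0.19793668] -0.07041741041658778 0.07202565994482386
0.82 [221. 303. 275. 342.]
[0.46344444 0.32193383 0.07      ] tool [-113.20807295  -66.34793982] [10 48 43]
0.77 [622. 221. 640. 258.]
[ 0.50753564 -0.02719332  0.07      ] tool [-44.66182554 278.81175775] [74 66 55]
0.17 [421. 172. 640. 261.]
[0.6011962  0.07143717 0.07      ] tool [ 41.82705018 173.83581616] [196 181 168]
```

View pics/w9.png

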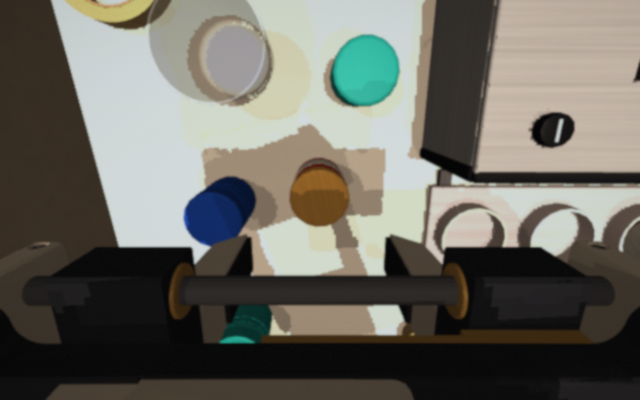

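Jar A's lid is under the gripper at (319,196), and the blue look-alike is close on the left at (215,218). I'll narrow the fingers to clear it.

Run:
```python
from h import *
s=status.observe();tp=s['tool_pos'];y=s['tool_rot'][2];ci=camera_info('wrist')
for c in [(319.5,196),(214,219)]:
    P=p2w(ci,[c],.07)[0]; d=P[:2]-tp[:2]; print(P,1000*np.array([d@[np.cos(y),np.sin(y)],d@[np.sin(y),-np.cos(y)]]))
```

```text
[0.57592488 0.24392244 0.07      ] [4.05819136 1.89830636]
[0.56190742 0.33696555 0.07      ] [-16.74172305 -89.86701209]
```

Emit:
send_rows([
  {"offset":[4,1,0],"yaw":0},
  {"offset":[0,0,20],"yaw":0},
  {"offset":[0,0,30],"yaw":0},
  {"offset":[0,0,30],"yaw":0},
  {"offset":[0,0,25],"yaw":0},
  {"offset":[0,0,20],"yaw":0},
  {"offset":[0,0,12],"yaw":0},
  {"offset":[0,0,0],"yaw":0},
], hand=0.32)

```text
time: 27.75
tool_pos: [0.5754, 0.245, 0.0602]
tool_rot: [3.14, 0.003, -0.073]
contact_force: [0.6, 0.2, 0.4]
opening: 0.0625
grip_force: 0.0
```

Emit:
send_rows([
  {"offset":[0,0,0],"yaw":0},
  {"offset":[0,0,0],"yaw":0},
  {"offset":[0,0,0],"yaw":0},
  {"offset":[0,0,0],"yaw":0},
], hand=1)

```text
time: 28.15
tool_pos: [0.577, 0.2462, 0.0631]
tool_rot: [-3.141, -0.003, -0.072]
contact_force: [0.8, 0.3, 4.5]
opening: 0.0521
grip_force: 15.0
```

Emit:
send_rows([
  {"offset":[0,0,-10],"yaw":0},
  {"offset":[0,0,-30],"yaw":0},
  {"offset":[0,0,-40],"yaw":0},
  {"offset":[0,0,-40],"yaw":0},
  {"offset":[-20,30,-18],"yaw":0},
  {"offset":[-21,32,0],"yaw":0},
  {"offset":[-21,32,0],"yaw":0},
  {"offset":[-21,32,0],"yaw":0},
  {"offset":[-20,32,20],"yaw":0},
  {"offset":[0,0,20],"yaw":0},
  {"offset":[0,0,0],"yaw":0},
  {"offset":[0,0,0],"yaw":0},
  {"offset":[0,0,0],"yaw":0},
])

```text
time: 29.45
tool_pos: [0.4629, 0.0963, 0.1607]
tool_rot: [-3.141, -0.002, -0.071]
contact_force: [0.9, 0.3, -2.1]
opening: 0.0516
grip_force: 15.0
```

Run:
```python
from ring import *
fit('w10',(.509,.092)); print(status.observe()['opening'])
```

```text
w10 tcp [0.4629 0.0963 0.1607] ring [0.509 0.093] score 136.3 2nd [1.281461e+02 5.090000e-01 9.200000e-02] tool dxy mm [46.2  0. ]
0.05184666639480352
```

Emit:
send_rows([
  {"offset":[16,0,0],"yaw":0},
  {"offset":[16,0,0],"yaw":0},
  {"offset":[15,0,0],"yaw":0},
  {"offset":[0,0,25],"yaw":0},
  {"offset":[0,0,20],"yaw":0},
  {"offset":[0,0,12],"yaw":0},
  {"offset":[0,0,10],"yaw":0},
  {"offset":[0,0,7],"yaw":0},
  {"offset":[0,0,0],"yaw":0},
  {"offset":[0,0,0],"yaw":0},
])

```text
time: 30.5
tool_pos: [0.5092, 0.0925, 0.0862]
tool_rot: [-3.142, -0.001, -0.072]
contact_force: [0.4, -0.2, -1.7]
opening: 0.0515
grip_force: 15.0
```

Emit:
send_rows([
  {"offset":[0,0,5],"yaw":0},
  {"offset":[0,0,4],"yaw":0},
  {"offset":[0,0,3],"yaw":0},
  {"offset":[0,0,0],"yaw":0},
  {"offset":[0,0,0],"yaw":0},
])

```text
time: 31.0
tool_pos: [0.5091, 0.0925, 0.0744]
tool_rot: [-3.142, -0.001, -0.072]
contact_force: [-2.0, -0.4, 6.9]
opening: 0.0516
grip_force: 15.0
```

Emit:
send_rows([
  {"offset":[0,0,0],"yaw":0},
  {"offset":[0,0,0],"yaw":0},
  {"offset":[0,0,0],"yaw":0},
  {"offset":[0,0,0],"yaw":0},
  {"offset":[0,0,-15],"yaw":0},
  {"offset":[0,0,-35],"yaw":0},
  {"offset":[0,0,-40],"yaw":0},
  {"offset":[0,0,-38],"yaw":0},
  {"offset":[2,36,0],"yaw":0},
  {"offset":[2,38,0],"yaw":0},
  {"offset":[2,38,0],"yaw":0},
  {"offset":[2,38,0],"yaw":0},
  {"offset":[2,38,0],"yaw":0},
  {"offset":[2,38,0],"yaw":0},
  {"offset":[2,38,0],"yaw":0},
  {"offset":[2,38,0],"yaw":0},
  {"offset":[2,38,0],"yaw":0},
  {"offset":[2,34,0],"yaw":0},
  {"offset":[0,0,20],"yaw":0},
  {"offset":[0,0,20],"yaw":0},
], hand=0.22)

```text
time: 33.0
tool_pos: [0.5016, -0.2835, 0.1613]
tool_rot: [3.141, -0.001, -0.074]
contact_force: [-0.3, -0.1, 0.5]
opening: 0.0718
grip_force: 0.0
```

Emit:
send_rows([
  {"offset":[0,0,0],"yaw":0},
  {"offset":[0,0,0],"yaw":0},
  {"offset":[0,0,0],"yaw":0},
], hand=0.4)

```text
time: 33.3
tool_pos: [0.5024, -0.2821, 0.1629]
tool_rot: [3.14, -0.002, -0.072]
contact_force: [0.8, -0.1, -0.4]
opening: 0.0562
grip_force: 0.0
```

Run:
```python
from h import *
s=status.observe();print(s['tool_pos'],s['tool_rot'],s['opening'])
w=snap('wrist','w11'); t=read_camera('top')
a=cv2.resize(t[120:260,200:440],None,fx=3.3,fy=3.3); b=cv2.resize(w,None,fx=.5,fy=.5)
print(a.shape)
out=np.zeros((600,792,3),np.uint8); a=cv2.resize(t[130:250,225:425],(640,384)); out[:384,:640]=a; out[384:584,:320]=b[:200]; out[384:600,330:675]=cv2.resize(w[0:250,140:540],(345,216))
cv2.imwrite('pics/comb.png',out[:,:,::-1])
ci=camera_info('wrist'); tp=s['tool_pos'];y=s['tool_rot'][2]
hsv=cv2.cvtColor(w,cv2.COLOR_RGB2HSV)
m=(((hsv[...,0]<6)|(hsv[...,0]>174))&(hsv[...,1]>170)&(hsv[...,2]>80)).astype(np.uint8)
n,l,st,c=cv2.connectedComponentsWithStats(m)
for i in range(1,n):
    if st[i,4]>150:print(st[i],c[i])
```

```text
[ 0.50235127 -0.28214213  0.16288632] [ 3.14048045e+00 -1.57845128e-03 -7.17466185e-02] 0.05620383276052202
(462, 792, 3)
[ 280  148   44   80 1222] [300.20703764 178.45335516]
[306 220  16  27 289] [313.66089965 232.93079585]
```

View pics/comb.png

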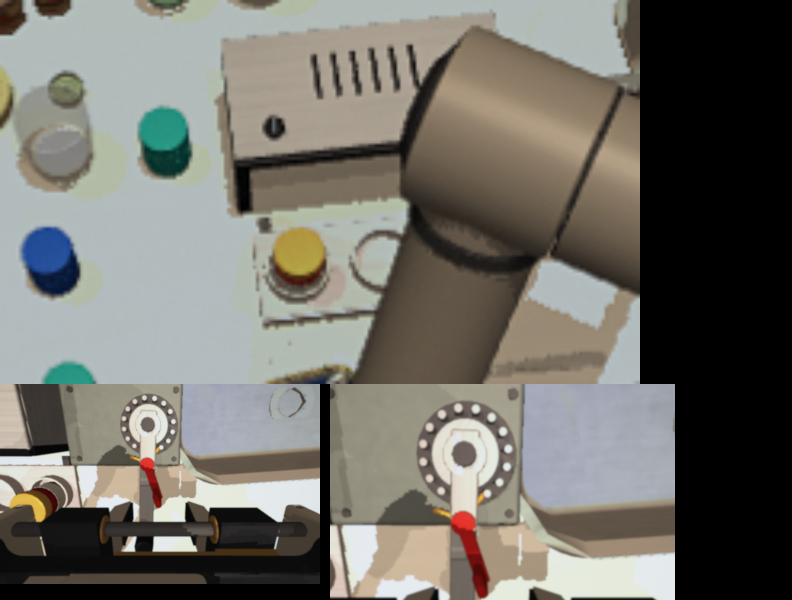

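Top view: jar A's lid is at ring 3 and the tray is still out. Wrist view: jar B's lid is at the right ring, and the lever leans right between the fingers. I'll check the numbers.

Run:
```python
from h import *
ci=camera_info('wrist'); s=status.observe(); tp=s['tool_pos'];y=s['tool_rot'][2]
def tool(P): d=P[:2]-tp[:2]; return np.round(1000*np.array([d@[np.cos(y),np.sin(y)], d@[np.sin(y),-np.cos(y)]]),1)
for n,uv,z in [('axis',(296,80),.085),('pv',(294,160),.082),('tab',(311,225),.108)]:
    P=p2w(ci,[uv],z)[0]; print(n,P,tool(P))
w=cv2.imread('pics/w11.png')[:,:,::-1].copy(); t=read_camera('top')
for im,c,nm in ((w,ci,'wrist'),(t,camera_info('top'),'top')):
    h=cv2.cvtColor(im,cv2.COLOR_RGB2HSV); m=((h[...,0]>16)&(h[...,0]<32)&(h[...,1]>140)&(h[...,2]>90)).astype(np.uint8)
    n,l,st,cc=cv2.connectedComponentsWithStats(m)
    for i in range(1,n):
        if st[i,4]>90: print(nm,st[i],cc[i],p2w(c,[cc[i]],.082))
```

```text
axis [ 0.59620776 -0.27576483  0.085     ] [ 93.2 -13. ]
pv [ 0.54614298 -0.26964984  0.082     ] [ 42.8 -15.5]
tab [ 0.50846238 -0.27874477  0.108     ] [ 5.9 -3.8]
wrist [261 144  18  11 112] [270.02678571 148.94642857] [[ 0.55467355 -0.25436101  0.082     ]]
wrist [  20  216   74   61 2093] [ 61.88342093 241.4180602 ] [[ 0.49910495 -0.09691442  0.082     ]]
wrist [428 268   9  41 158] [433.10126582 288.53797468] [[ 0.44068524 -0.36614209  0.082     ]]
top [389  80  26  22  98] [400.46938776  93.83673469] [[ 0.87968845 -0.28143851  0.082     ]]
top [358 104  19  16 200] [367.045 111.37 ] [[ 0.83006983 -0.14568739  0.082     ]]
top [311 201  15  15 182] [318.02747253 208.46153846] [[0.50352713 0.09564507 0.082     ]]
```

Emit:
send_rows([
  {"offset":[-2,0,19],"yaw":0},
  {"offset":[0,0,19],"yaw":0},
  {"offset":[0,0,19],"yaw":0},
  {"offset":[0,-8,0],"yaw":0},
  {"offset":[0,-8,0],"yaw":0},
  {"offset":[0,-8,0],"yaw":0},
  {"offset":[0,-6,0],"yaw":0},
  {"offset":[0,-6,0],"yaw":0},
  {"offset":[0,-6,0],"yaw":0},
  {"offset":[0,-6,0],"yaw":0},
  {"offset":[0,-4,0],"yaw":0},
  {"offset":[0,0,0],"yaw":0},
  {"offset":[0,0,0],"yaw":0},
])

```text
time: 34.75
tool_pos: [0.5035, -0.2295, 0.1045]
tool_rot: [-3.141, 0.0, -0.072]
contact_force: [-0.9, -0.2, -0.2]
opening: 0.0551
grip_force: 0.0
```

Emit:
send_rows([
  {"offset":[0,-2,0],"yaw":0},
  {"offset":[0,-2,0],"yaw":0},
])

```text
time: 34.95
tool_pos: [0.5041, -0.2265, 0.1046]
tool_rot: [3.141, -0.001, -0.073]
contact_force: [2.0, -4.0, -1.4]
opening: 0.0552
grip_force: 1.8
```

Emit:
send_rows([
  {"offset":[0,-2,0],"yaw":0},
  {"offset":[0,-1,0],"yaw":0},
  {"offset":[0,0,0],"yaw":0},
])

```text
time: 35.25
tool_pos: [0.5044, -0.2232, 0.1049]
tool_rot: [3.141, -0.001, -0.072]
contact_force: [2.0, -3.6, -0.5]
opening: 0.0552
grip_force: 1.7
```

Emit:
send_rows([
  {"offset":[0,8,0],"yaw":0},
  {"offset":[0,8,-10],"yaw":0},
  {"offset":[0,4,-25],"yaw":0},
  {"offset":[0,0,-25],"yaw":0},
  {"offset":[0,0,0],"yaw":0},
  {"offset":[0,0,0],"yaw":0},
])

```text
time: 35.85
tool_pos: [0.5024, -0.2433, 0.1654]
tool_rot: [3.141, -0.001, -0.073]
contact_force: [0.0, 0.0, -0.0]
opening: 0.0553
grip_force: 0.0
```

Run:
```python
from h import *
ci=camera_info('wrist'); s=status.observe(); tp=s['tool_pos'];y=s['tool_rot'][2]; im=snap('wrist','w12')
def tool(P): d=P[:2]-tp[:2]; return np.round(1000*np.array([d@[np.cos(y),np.sin(y)], d@[np.sin(y),-np.cos(y)]]),1)
h=cv2.cvtColor(im,cv2.COLOR_RGB2HSV)
m=(((h[...,0]<7)|(h[...,0]>173))&(h[...,1]>160)&(h[...,2]>60)).astype(np.uint8)
m[:,:200]=0;m[:,480:]=0
ys,xs=np.nonzero(m); print(tp,y,len(xs),xs.min(),xs.max(),ys.min(),ys.max())
for r in range(ys.min(),ys.max(),8): 
    q=xs[ys==r]; print(r,q.min() if len(q) else None,q.max() if len(q) else None)
c=cv2.HoughCircles(cv2.medianBlur(cv2.cvtColor(im,cv2.COLOR_RGB2GRAY),5)[0:160,200:480],cv2.HOUGH_GRADIENT,1,30,param1=80,param2=25,minRadius=8,maxRadius=70)
if c is not None:print(np.round(c[0][:5]+[200,0,0]))
for l in ['knob','lever_tab','ratchet_handle']:
    for r in models.regions_of('wrist',l)[:1]:
        yy,xx=np.nonzero(r['mask']); print(l,round(r['conf'],2),np.round(r['extent']))
        if l!='lever_tab':
            for row in range(yy.min(),yy.max(),20): q=xx[yy==row]; print('  ',row,q.min(),q.max())
```

```text
[ 0.50238138 -0.24329063  0.16538634] -0.07266292910162164 1709 308 359 143 238
143 341 347
151 333 357
159 333 358
167 331 352
175 327 343
183 324 340
191 320 336
199 316 332
207 312 328
215 309 327
223 310 324
231 309 320
[[354.  80.  61.]
 [366. 112.  44.]]
knob 0.79 [306.  48. 383. 330.]
   47 344 354
   67 332 378
   87 332 378
   107 335 367
   127 318 364
   147 330 380
   167 328 358
   187 321 355
   207 312 352
   227 309 350
   247 319 347
   267 316 344Traceback (most recent call last):
  File "<stdin>", line 16, in <module>
    return umr_minimum(a, axis, None, out, keepdims, initial, where)
ValueError: zero-size array to reduction operation minimum which has no identity
```

Run:
```python
from h import *
ci=camera_info('wrist'); s=status.observe(); tp=s['tool_pos'];y=s['tool_rot'][2]
def tool(P): d=P[:2]-tp[:2]; return np.round(1000*np.array([d@[np.cos(y),np.sin(y)], d@[np.sin(y),-np.cos(y)]]),1)
P=p2w(ci,[(330,267),(339,197),(351,107)],.073); 
for p in P: print(p,tool(p))
d=P[2]-P[0]; phi=np.arctan2(d[1],d[0]); pv=p2w(ci,[(345,156)],.082)[0]; print('phi',phi,'pv',pv,tool(pv))
for ph in (phi,):
    k=pv[:2]-.108*np.array([np.cos(ph),np.sin(ph)]); print('knob from pv',k,'from axis',np.array([.597,-.2745])-.16*np.array([np.cos(ph),np.sin(ph)]))
a=p2w(ci,[(335,175),(320,207)],.085); e=a[0]-a[1]; print('lever',np.arctan2(e[1],e[0])-phi)
```

```text
[ 0.45818744 -0.24946336  0.073     ] [-43.1   9.9]
[ 0.5144524  -0.25951178  0.073     ] [13.7 15.8]
[ 0.57686824 -0.27093565  0.073     ] [76.8 22.7]
phi -0.17898854396122918 pv [ 0.54552036 -0.26466456  0.082     ] [45.1 18.7]
knob from pv [ 0.43924574 -0.24543685] from axis [ 0.43955612 -0.2460145 ]
lever -0.3116295020073506
```

Emit:
send_rows([
  {"offset":[0,0,0],"yaw":0.106},
  {"offset":[-20,4,0],"yaw":0},
  {"offset":[-21,5,0],"yaw":0},
  {"offset":[-21,5,0],"yaw":0},
  {"offset":[0,0,20],"yaw":0},
  {"offset":[0,0,20],"yaw":0},
  {"offset":[0,0,20],"yaw":0},
  {"offset":[0,0,0],"yaw":0},
], hand=0.45)

```text
time: 36.75
tool_pos: [0.4372, -0.2444, 0.1018]
tool_rot: [-3.138, 0.006, -0.178]
contact_force: [-0.3, 0.9, 0.1]
opening: 0.0506
grip_force: 0.0
```

Emit:
send_rows([
  {"offset":[0,0,0],"yaw":0},
  {"offset":[0,0,0],"yaw":0},
  {"offset":[0,0,0],"yaw":0},
], hand=0.67, squeeze=15)

```text
time: 37.05
tool_pos: [0.4395, -0.2461, 0.1056]
tool_rot: [3.141, -0.001, -0.178]
contact_force: [0.4, 0.6, -0.5]
opening: 0.0323
grip_force: 0.0
```

Emit:
send_rows([
  {"offset":[0.8,15.8,0],"yaw":-0.1},
  {"offset":[0.8,15.8,0],"yaw":-0.1},
  {"offset":[0.8,15.8,0],"yaw":-0.1},
  {"offset":[0.8,15.8,0],"yaw":-0.1},
])

```text
time: 37.45
tool_pos: [0.4404, -0.3088, 0.1054]
tool_rot: [-3.141, -0.0, 0.226]
contact_force: [1.6, 2.9, 0.6]
opening: 0.0303
grip_force: 1.0
```

Emit:
send_rows([
  {"offset":[0.8,15.8,0],"yaw":-0.1},
  {"offset":[0.8,15.8,0],"yaw":-0.1},
  {"offset":[0,5.5,0],"yaw":-0.035},
  {"offset":[0,0,0],"yaw":0},
])

```text
time: 37.85
tool_pos: [0.4531, -0.3445, 0.1053]
tool_rot: [3.14, -0.0, 0.457]
contact_force: [0.3, -0.6, -0.2]
opening: 0.0303
grip_force: 0.0
```

```bash
cat > tr.py <<'E'
from h import *
def lid():
    t=read_camera('top'); c=camera_info('top'); h=cv2.cvtColor(t,cv2.COLOR_RGB2HSV); m=((h[...,0]>16)&(h[...,0]<32)&(h[...,1]>140)&(h[...,2]>60)).astype(np.uint8)
    m[:,:285]=0; m[:150]=0; m[:,420:]=0; m[240:]=0
    n,l,st,cc=cv2.connectedComponentsWithStats(m)
    for i in range(1,n):
        if st[i,4]>25: print(st[i],np.round(p2w(c,[cc[i]],.082),3))
    for r in models.regions_of('top','tray_deck')[:1]: print('deck',round(r['conf'],2),r['extent'])
    s=status.observe(); print(s['tool_pos'],s['contact_force'])
E
python3 -c "from tr import *; lid()"
```

```text
[366 196   6  10  26] [[ 0.501 -0.069  0.082]]
[311 201  15  16 184] [[0.503 0.096 0.082]]
deck 0.85 [303.6, 196.1, 369.5, 230.8]
[ 0.45277142 -0.34354963  0.10509741] [-0.62630209  0.94478141 -0.02071227]
```

Emit:
send_rows([
  {"offset":[0.8,-15.8,0],"yaw":0.1},
  {"offset":[0.8,-15.8,0],"yaw":0.1},
  {"offset":[0.8,-15.8,0],"yaw":0.1},
  {"offset":[0.8,-15.8,0],"yaw":0.1},
  {"offset":[0.8,-15.8,0],"yaw":0.1},
  {"offset":[0.8,-15.8,0],"yaw":0.1},
])

```text
time: 38.55
tool_pos: [0.4384, -0.2516, 0.1053]
tool_rot: [3.139, -0.002, -0.148]
contact_force: [1.8, -5.8, -3.1]
opening: 0.0305
grip_force: 2.7
```

```bash
python3 -c "from tr import *; lid()"
```

```text
[310 195  16  16 184] [[0.525 0.094 0.082]]
deck 0.65 [303.3, 191.9, 354.5, 226.7]
[ 0.43828327 -0.24987066  0.10522712] [-0.59960857 -0.1038945   0.37402138]
```

Emit:
send_rows([
  {"offset":[0.8,-15.8,0],"yaw":0.1},
  {"offset":[0.8,-15.8,0],"yaw":0.1},
  {"offset":[0.8,-15.8,0],"yaw":0.1},
  {"offset":[0.8,-15.8,0],"yaw":0.1},
  {"offset":[0.3,-9.5,0],"yaw":0.06},
  {"offset":[0,0,0],"yaw":0},
])

```text
time: 39.25
tool_pos: [0.4649, -0.1838, 0.105]
tool_rot: [3.142, -0.0, -0.601]
contact_force: [-0.4, -0.7, 0.4]
opening: 0.0303
grip_force: 0.2
```

Emit:
send_rows([
  {"offset":[0.8,15.8,0],"yaw":-0.1},
  {"offset":[0.8,15.8,0],"yaw":-0.1},
  {"offset":[0.8,15.8,0],"yaw":-0.1},
  {"offset":[0.8,15.8,0],"yaw":-0.1},
  {"offset":[0.8,15.8,0],"yaw":-0.1},
  {"offset":[0.8,15.8,0],"yaw":-0.1},
  {"offset":[0.8,15.8,0],"yaw":-0.1},
  {"offset":[0.8,15.8,0],"yaw":-0.1},
  {"offset":[0.8,15.8,0],"yaw":-0.1},
  {"offset":[0.8,15.8,0],"yaw":-0.1},
  {"offset":[0.3,9.5,0],"yaw":-0.06},
  {"offset":[0,0,0],"yaw":0},
])

```text
time: 40.45
tool_pos: [0.4528, -0.3449, 0.1046]
tool_rot: [3.141, -0.0, 0.459]
contact_force: [0.5, -0.6, 0.4]
opening: 0.0302
grip_force: 0.0
```

Emit:
send_rows([
  {"offset":[0.8,-15.8,0],"yaw":0.1},
  {"offset":[0.8,-15.8,0],"yaw":0.1},
  {"offset":[0.8,-15.8,0],"yaw":0.1},
  {"offset":[0.8,-15.8,0],"yaw":0.1},
  {"offset":[0.8,-15.8,0],"yaw":0.1},
  {"offset":[0.8,-15.8,0],"yaw":0.1},
  {"offset":[0.8,-15.8,0],"yaw":0.1},
  {"offset":[0.8,-15.8,0],"yaw":0.1},
  {"offset":[0.8,-15.8,0],"yaw":0.1},
  {"offset":[0.8,-15.8,0],"yaw":0.1},
  {"offset":[0.3,-9.5,0],"yaw":0.06},
  {"offset":[0,0,0],"yaw":0},
])

```text
time: 41.65
tool_pos: [0.4647, -0.1833, 0.1048]
tool_rot: [-3.142, 0.0, -0.602]
contact_force: [-0.6, -0.1, 0.1]
opening: 0.0299
grip_force: 0.2
```

```bash
python3 -c "from tr import *; lid()"
```

```text
[307 181  15   9  79] [[0.589 0.09  0.082]]
deck 0.56 [301.3, 180.5, 330.6, 204.2]
[ 0.46438713 -0.18387186  0.10472076] [-0.03383163 -0.15616358 -0.3864784 ]
```

Emit:
send_rows([
  {"offset":[0.8,15.8,0],"yaw":-0.1},
  {"offset":[0.8,15.8,0],"yaw":-0.1},
  {"offset":[0.8,15.8,0],"yaw":-0.1},
  {"offset":[0.8,15.8,0],"yaw":-0.1},
  {"offset":[0.8,15.8,0],"yaw":-0.1},
  {"offset":[0.8,15.8,0],"yaw":-0.1},
  {"offset":[0.8,15.8,0],"yaw":-0.1},
  {"offset":[0.8,15.8,0],"yaw":-0.1},
  {"offset":[0.8,15.8,0],"yaw":-0.1},
  {"offset":[0.8,15.8,0],"yaw":-0.1},
  {"offset":[0.3,9.5,0],"yaw":-0.06},
  {"offset":[0,0,0],"yaw":0},
])

```text
time: 42.95
tool_pos: [0.4529, -0.3448, 0.1045]
tool_rot: [3.141, -0.0, 0.457]
contact_force: [-0.1, 0.2, 0.6]
opening: 0.0307
grip_force: 0.0
```

Emit:
send_rows([
  {"offset":[0.8,-15.8,0],"yaw":0.1},
  {"offset":[0.8,-15.8,0],"yaw":0.1},
  {"offset":[0.8,-15.8,0],"yaw":0.1},
  {"offset":[0.8,-15.8,0],"yaw":0.1},
  {"offset":[0.8,-15.8,0],"yaw":0.1},
  {"offset":[0.8,-15.8,0],"yaw":0.1},
])

```text
time: 43.55
tool_pos: [0.4381, -0.2516, 0.1048]
tool_rot: [3.14, -0.001, -0.149]
contact_force: [2.1, -5.8, -3.3]
opening: 0.0301
grip_force: 2.7
```

Emit:
send_rows([
  {"offset":[0.8,-15.8,0],"yaw":0.1},
  {"offset":[0.3,-7.9,0],"yaw":0.05},
])

```text
time: 43.75
tool_pos: [0.4434, -0.2277, 0.1048]
tool_rot: [3.14, -0.0, -0.297]
contact_force: [-1.0, -4.2, -1.2]
opening: 0.03
grip_force: 2.5
```

Emit:
send_rows([
  {"offset":[0.3,-7.9,0],"yaw":0.05},
])

```text
time: 43.85
tool_pos: [0.4458, -0.2207, 0.1048]
tool_rot: [3.14, -0.0, -0.346]
contact_force: [-2.6, -4.7, -0.2]
opening: 0.0301
grip_force: 2.5
```

Emit:
send_rows([
  {"offset":[0.3,-7.9,0],"yaw":0.05},
  {"offset":[0.3,-7.9,0],"yaw":0.05},
])

```text
time: 44.05
tool_pos: [0.4518, -0.2063, 0.1048]
tool_rot: [3.14, 0.0, -0.446]
contact_force: [-3.7, -4.4, 1.3]
opening: 0.0302
grip_force: 2.5
```

Emit:
send_rows([
  {"offset":[0.3,-7.9,0],"yaw":0.05},
  {"offset":[0.3,-7.9,0],"yaw":0.05},
])

```text
time: 44.25
tool_pos: [0.4592, -0.1924, 0.1048]
tool_rot: [3.14, 0.001, -0.546]
contact_force: [-3.9, -4.4, 1.8]
opening: 0.0303
grip_force: 2.5
```

```bash
python3 -c "from tr import *; lid()"
```

```text
deck 0.78 [301.7, 184.2, 334.6, 193.0]
[ 0.45976207 -0.19168073  0.10473871] [-0.51391669 -1.09427944  1.09735411]
```

Emit:
send_rows([
  {"offset":[0.3,-9,0],"yaw":0.055},
  {"offset":[0,0,0],"yaw":0},
])

```text
time: 44.55
tool_pos: [0.4648, -0.1843, 0.1047]
tool_rot: [3.142, 0.001, -0.598]
contact_force: [-1.0, -0.1, -0.5]
opening: 0.0303
grip_force: 0.4
```

Emit:
send_rows([
  {"offset":[0.8,15.8,0],"yaw":-0.1},
  {"offset":[0.8,15.8,0],"yaw":-0.1},
  {"offset":[0.8,15.8,0],"yaw":-0.1},
  {"offset":[0.8,15.8,0],"yaw":-0.1},
  {"offset":[0.8,15.8,0],"yaw":-0.1},
  {"offset":[0.8,15.8,0],"yaw":-0.1},
  {"offset":[0.8,15.8,0],"yaw":-0.1},
  {"offset":[0.8,15.8,0],"yaw":-0.1},
  {"offset":[0.8,15.8,0],"yaw":-0.1},
  {"offset":[0.8,15.8,0],"yaw":-0.1},
  {"offset":[0.3,9.5,0],"yaw":-0.06},
  {"offset":[0,0,0],"yaw":0},
])

```text
time: 45.75
tool_pos: [0.4545, -0.3455, 0.1046]
tool_rot: [3.141, -0.001, 0.463]
contact_force: [0.4, 0.0, -0.7]
opening: 0.0301
grip_force: 0.0
```

Emit:
send_rows([
  {"offset":[0.8,-15.8,0],"yaw":0.1},
  {"offset":[0.8,-15.8,0],"yaw":0.1},
  {"offset":[0.3,-7.9,0],"yaw":0.05},
])

```text
time: 46.05
tool_pos: [0.4408, -0.3062, 0.1047]
tool_rot: [3.141, -0.0, 0.208]
contact_force: [-0.6, -3.1, -2.4]
opening: 0.0304
grip_force: 1.6
```

Emit:
send_rows([
  {"offset":[0.3,-7.9,0],"yaw":0.05},
])

```text
time: 46.15
tool_pos: [0.4397, -0.2994, 0.1047]
tool_rot: [3.14, -0.0, 0.159]
contact_force: [-1.0, -5.5, -3.6]
opening: 0.0305
grip_force: 2.5
```

Emit:
send_rows([
  {"offset":[0.3,-7.9,0],"yaw":0.05},
])

```text
time: 46.25
tool_pos: [0.4387, -0.2918, 0.1047]
tool_rot: [3.14, -0.0, 0.109]
contact_force: [-1.5, -5.3, -2.8]
opening: 0.03
grip_force: 2.6
```

Emit:
send_rows([
  {"offset":[0.3,-7.9,0],"yaw":0.05},
])

```text
time: 46.35
tool_pos: [0.438, -0.2843, 0.1048]
tool_rot: [3.139, -0.0, 0.059]
contact_force: [-3.0, -9.5, -3.2]
opening: 0.0302
grip_force: 5.0
```

Emit:
send_rows([
  {"offset":[0.3,-7.9,0],"yaw":0.05},
])

```text
time: 46.45
tool_pos: [0.4378, -0.2775, 0.1047]
tool_rot: [3.137, -0.0, 0.01]
contact_force: [-3.7, -15.3, -7.5]
opening: 0.0305
grip_force: 7.5
```

Emit:
send_rows([
  {"offset":[0.2,-4,0],"yaw":0.03},
  {"offset":[0,0,0],"yaw":0},
])

```text
time: 46.65
tool_pos: [0.4379, -0.2737, 0.1048]
tool_rot: [3.137, -0.0, -0.019]
contact_force: [-4.5, -12.0, -4.1]
opening: 0.0302
grip_force: 6.2
```

```bash
python3 -c "from tr import *; lid()"
```

```text
deck 0.77 [303.1, 177.2, 356.1, 192.2]
[ 0.43787916 -0.27381638  0.10473245] [ -3.97395472 -11.53482593  -4.24329315]
```

Emit:
send_rows([
  {"offset":[0,6,0],"yaw":0},
  {"offset":[0,4,0],"yaw":0},
  {"offset":[0,0,0],"yaw":0},
])

```text
time: 47.05
tool_pos: [0.4385, -0.2828, 0.1049]
tool_rot: [3.14, -0.001, -0.019]
contact_force: [0.4, -6.7, -4.0]
opening: 0.0305
grip_force: 3.5
```

Emit:
send_rows([
  {"offset":[0,0,0],"yaw":0},
  {"offset":[0,0,0],"yaw":0},
  {"offset":[0,0,0],"yaw":0},
  {"offset":[0,0,-15],"yaw":0},
  {"offset":[0,0,-30],"yaw":0},
  {"offset":[0,0,-35],"yaw":0},
  {"offset":[0,0,-40],"yaw":0},
  {"offset":[0,0,-30],"yaw":0},
  {"offset":[0,0,0],"yaw":0},
  {"offset":[0,0,0],"yaw":0},
  {"offset":[0,0,0],"yaw":0},
], hand=0.5)

```text
time: 48.15
tool_pos: [0.4377, -0.2809, 0.2533]
tool_rot: [-3.14, 0.002, -0.018]
contact_force: [0.2, -0.2, -0.1]
opening: 0.0459
grip_force: 0.0
```

Run:
```python
from tr import *
lid()
ci=camera_info('wrist'); im=snap('wrist','w20'); s=status.observe(); print(s['tool_rot'])
h=cv2.cvtColor(im,cv2.COLOR_RGB2HSV)
m=(((h[...,0]<7)|(h[...,0]>173))&(h[...,1]>160)&(h[...,2]>60)).astype(np.uint8); m[:,:200]=0;m[:,480:]=0
n,l,st,c=cv2.connectedComponentsWithStats(m); 
for i in range(1,n):
    if st[i,4]>100:
        ys,xs=np.nonzero(l==i); print(st[i],[(r,int(xs[ys==r].min()),int(xs[ys==r].max())) for r in range(ys.min(),ys.max(),6)])
for r in models.regions_of('wrist','ratchet_handle')[:1]:
    yy,xx=np.nonzero(r['mask']); print(r['extent'],[(row,int(xx[yy==row].min()),int(xx[yy==row].max())) for row in range(yy.min(),yy.max(),12) if (yy==row).any()])
for c in ('wrist','top','scene'):
    if c=='scene': snap('scene','s20')
    for r in models.regions_of(c,'jar1_center')[:6]: print(c,round(r['conf'],2),np.round(r['extent']))
```

```text
deck 0.7 [303.0, 179.7, 346.2, 191.8]
[ 0.43787046 -0.28113776  0.25324567] [ 0.55804744  0.33785593 -0.17252317]
[-3.13979652e+00  2.11854348e-03 -1.81803548e-02]
[298  62  28  72 948] [(62, 311, 318), (68, 306, 324), (74, 305, 325), (80, 308, 321), (86, 306, 317), (92, 305, 316), (98, 304, 315), (104, 303, 313), (110, 301, 312), (116, 300, 311), (122, 299, 310), (128, 298, 309)]
[287.1, 0.0, 346.5, 210.3] [(0, 290, 326), (12, 289, 326), (24, 293, 321), (36, 299, 323), (48, 300, 324), (60, 301, 325), (72, 303, 327), (84, 305, 328), (96, 303, 330), (108, 301, 332), (120, 299, 332), (132, 297, 333), (144, 312, 334), (156, 315, 336), (168, 316, 338), (180, 318, 340), (192, 317, 344), (204, 317, 341)]
top 0.57 [213. 254. 233. 273.]
top 0.51 [236. 239. 256. 265.]
scene 0.82 [238. 184. 254. 211.]
scene 0.53 [225. 174. 239. 198.]
```

```bash
python3 -c "
from cell import ticket; print(ticket.hand_in())"
```

```text
the job is handed in; nothing more can be done
None
```

The job is handed in: both jars present stand in rings 1 and 3, the tray is cranked home to its stop, and the lever is left on its IN side at about -0.31 rad. The hand-in returned no verdict. The jars' final positions inside the cabinet were not checked, since the roof hides them from the cameras.

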